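Pile the porous stones by shape and mark the round pile

ROBOT

A 6-joint arm with a two-finger parallel gripper is mounted at the origin on the work surface. World frame = base frame: x ahead of the robot, y to its left, z up, the work surface at z = 0. Lengths are in mm, angles in rad, forces in N, time in s.
With the tool pointing down it reaches from about 350 to 975 mm from the base axis. Payload 7.1 kg.
Tool frame: the origin (TCP) lies midway between the tips of the shut fingers; the grasp point (between the pads) lies 19 mm behind it; z points along the fingers, y is the line along which they close (so a half turn about z gives the same grasp; the last joint's range is limited). The gripper opens to 88 mm and grips with 3 to 60 N. Pads are 20 mm wide; open, the fingers measure 115 mm over their backs; the gripper's body (75 mm by 178 mm) begins 61 mm behind the grasp point.
Start: joints at [-1.219, 0.423, 1.63, -0, 1.089, -0.019], TCP at [226.492, -582.5, 185.975] pointing down, gripper open.
Joint ranges: [-3, 3], [-0.9, 2.11], [0.09, 2.58], [-1.31, 4.45], [0.11, 2.69], [-2.54, 2.54]. Speed limits (rad/s): [2.39, 2.39, 3.01, 3.14, 3.14, 3.14].

INTERFACE

Orientations are given as a rotation vector (axis times angle).
In Python, from workcell import ctrl gives the robot as it stands. The module is installed in compiled form; this text tells all that it offers.
- The arm moves only by the tool apply_moves, never from a script. Its argument "targets" is a list of rows, each a list of 3 entries, a list of its own where there are three numbers: the opening, from -1 (shut) to 1 (fully open), then the shift along the tool's x, y, z normalised to -1 to 1, where 1 is 5 cm, then the turn, a rotation vector about the tool's x, y, z normalised to -1 to 1, where 1 is 90 degrees. In form: [[jaw, [x, y, z], [wx, wy, wz]], ...]. A call has 1 to 8 rows; each row shifts and turns the commanded pose from where the row before left it, along the tool's axes as they then stand; what a row does not reach is not made up. A row lasts 1/8 s, in which the tool goes at most 62.5 mm and 10.7 degrees, less where a joint would pass 70% of its speed; a pose out of reach is approached as far as the arm can. A call with a number of a shift or a turn outside -1 to 1 is refused whole. A call with a gripper value outside its range is refused whole. The fingers move at their own pace and stop on an object; the grip force is fixed at half the most. Time passes only in rows, so rows that do not move let the fingers close. It gives the time, the measured TCP pose, the force, the opening and the grip force at its end, in the units of the state.
- ctrl.get_obs(): the state, without advancing time (a new reading comes with each control period).
- ctrl.get_image(name): name is "side" or "top" or "wrist"; returns a dict with "pixels" (480x640x3 uint8, blue, green, red), "camera_matrix" (3x3 intrinsics, pixels), "view" (4x4, takes a point from world to camera coordinates); the wrist camera has in their place "hand_eye" (4x4, takes a point from camera to tool coordinates, whose origin is the TCP and whose axes are the flange's). Camera axes: x right, y down, z forward; pixel columns grow to the right and rows downward; lengths in mm; the calibration is good to about 2 mm. A picture is of the moment at which its call begins: read the wrist's pose just before it. There is no depth.
- ctrl.close_job(): hands the job in; it is judged then, once.
Trained networks look in the newest picture that a camera, given by its name, has taken for a name from the list of things; names that differ only in an ending like _2 or _b are one class to them, and where a whole thing is asked for, a point or a joint stands for the part that bears it (a point fixed in the world has none). Each returns a list of dicts, best first, with "score" (0 to 1); they miss things now and then, are a little off and sometimes report something else, mostly with a low value. They report only what shows in the picture. A call takes as long as a camera call.
- ctrl.masks_of(label, camera): "region" (480x640 bool, what is visible of it) and "bbox" ([left, top, right, bottom] in pixels, round what is visible of it).
- ctrl.pinpoint(label, camera): "xy" ([column, row] in pixels: a listed point, or the origin of a listed thing).
The state is a dict: "t": time; "qpos": joint angles; "qvel": joint speeds; "joint_torque": joint torques, N m; "ee_pos": TCP position; "orientation": TCP orientation; "ft_force": force on the tool from outside, world axes, zero at the start; "moment": the same for the moment, N m; "width": finger opening in mm; "grasp_force": force on a finger pad.
Only numpy, scipy, OpenCV 4.12 (cv2) and the standard library are available. Lean on these libraries where they do the work, as an engineer would, in place of code of your own. Each camera call takes 0.05 s, during which the arm holds its last target. There are 200 camera calls.

TASK

Clear away the porous stones after the day's soil tests: pile every round stone lying on the bench squarely on the round base and every square stone squarely on the square base, edges flush all round. When all of them are piled, take the white marker board out of its slot rack and lean it, foot on the bench, at a slant against the middle of the front of the bookend that stands behind the round pile. Leave the tins and the soil core as they are.

Things in the scene. Friction and masses are not known exactly. Their poses are not given: they have to be found in the camera images.
- round_0: loose round porous stone: a light-grey gritty disc, 60 mm diameter, 10 mm thick, lying flat on the bench at the start; may be absent. Origin: centre of its underside, z up.
- round_1: loose round porous stone: a light-grey gritty disc, 60 mm diameter, 10 mm thick, lying flat on the bench at the start; may be absent. Origin: centre of its underside, z up.
- round_2: loose round porous stone: a light-grey gritty disc, 60 mm diameter, 10 mm thick, lying flat on the bench at the start; may be absent. Origin: centre of its underside, z up.
- square_0: loose square porous stone: a light-grey gritty plate, 60 x 60 mm, 10 mm thick, lying flat on the bench at the start; may be absent. Origin: centre of its underside, x and y along its sides, z up.
- square_1: loose square porous stone: a light-grey gritty plate, 60 x 60 mm, 10 mm thick, lying flat on the bench at the start; may be absent. Origin: centre of its underside, x and y along its sides, z up.
- square_2: loose square porous stone: a light-grey gritty plate, 60 x 60 mm, 10 mm thick, lying flat on the bench at the start; may be absent. Origin: centre of its underside, x and y along its sides, z up.
- base_round: fixed bare aluminium base for the round pile: a disc 60 mm in diameter, 12 mm high, about 120 to 140 mm in front of one of the two bookends (which one differs from start to start). Origin: centre of its underside, at bench level.
- base_square: fixed bare aluminium base for the square pile: 60 x 60 mm, 12 mm high, in front of the other bookend. Origin: centre of its underside, at bench level; x and y along its sides.
- stop_a: steel bookend fixed to the bench, one of two, with one of the two pile bases in front of it: an upright plate 90 mm wide (its y), 5 mm thick and 90 mm tall on a foot that runs backwards. Origin: at bench level, in the middle of the foot of its front face; the front face is the plane x = 0 and looks along -x, towards the robot.
- stop_b: steel bookend fixed to the bench, one of two, with one of the two pile bases in front of it: an upright plate 90 mm wide (its y), 5 mm thick and 90 mm tall on a foot that runs backwards. Origin: at bench level, in the middle of the foot of its front face; the front face is the plane x = 0 and looks along -x, towards the robot.
- board: loose marker board, white with a black stripe on both faces, 70 mm wide (its y), 8 mm thick (its x), 150 mm tall (its z), 120 g, standing upright in the slot of the grey rack at the start. Origin: middle of its lower edge face.
- rack: fixed grey plastic slot rack, 50 x 100 mm, 46 mm high, in which the board stands at the start, 6 mm above the bench, in a slot 12 mm wide and 40 mm deep that runs along the rack's y. Origin: centre of its underside.
- tin_0: bystander: closed aluminium moisture tin, 47 mm diameter, 26 mm high, standing among the stones; to be left alone. Origin: centre of its underside.
- tin_1: bystander: closed aluminium moisture tin, 47 mm diameter, 26 mm high, standing among the stones; to be left alone. Origin: centre of its underside.
- tin_2: bystander: closed aluminium moisture tin, 47 mm diameter, 26 mm high, standing among the stones; to be left alone. Origin: centre of its underside.
- core: bystander: brown soil core, a cylinder 100 mm in diameter, 110 mm tall; to be left alone. Origin: centre of its underside.

How it is judged (in metres and radians):
On the way, in this order (a step that is already met when the one before it is completed fails the run):
1. every stone that is present lies piled on the base of its own shape (horizontal distance between each of round_0, round_1, round_2 and base_round below 0.007 m and angle between each of round_0, round_1, round_2, square_0, square_1, square_2's own z axis and vertical below 0.07 rad and linear speed of each of round_0, round_1, round_2, square_0, square_1, square_2 below 0.03 m/s and horizontal distance between each of square_0, square_1, square_2 and base_square below 0.007 m and (angle between the x axis of square_0 and the x axis of base_square, either way round below 0.14 rad or angle between the x axis of square_0 and the y axis of base_square, either way round below 0.14 rad) and (angle between the x axis of square_1 and the x axis of base_square, either way round below 0.14 rad or angle between the x axis of square_1 and the y axis of base_square, either way round below 0.14 rad) and (angle between the x axis of square_2 and the x axis of base_square, either way round below 0.14 rad or angle between the x axis of square_2 and the y axis of base_square, either way round below 0.14 rad)), for 0.2 s.
2. then the board leans against the bookend behind the round base (((horizontal distance between base_round and stop_a below 0.2 m and contact force between board and stop_a above 0.03 N and y of board in the frame of stop_a between -0.03 and 0.03 m and x of board in the frame of stop_a below -0.015 m and height (world z) of board below 0.015 m) or (horizontal distance between base_round and stop_b below 0.2 m and contact force between board and stop_b above 0.03 N and y of board in the frame of stop_b between -0.03 and 0.03 m and x of board in the frame of stop_b below -0.015 m and height (world z) of board below 0.015 m)) and angle between board's own z axis and vertical between 0.12 and 0.7 rad and linear speed of board below 0.02 m/s and angular speed of board below 0.1 rad/s), for 0.2 s.
At the end, for the whole second after the job is handed in: Each stone present: level within 4 deg, at rest, within 7 mm of the centre of the base of its shape, squares parallel to it within 8 deg. Board: at rest against the bookend behind the round base, 7 to 40 deg from upright, lower edge on the bench in front, within 30 mm of its middle (all of step 1 and all of step 2); the robot touches nothing.
It fails at once if a tin or the soil core is pushed more than 3 cm or knocked over (distance of any of tin_0, tin_1, tin_2, core from where it was at the start of the episode above 0.03 m or angle between any of tin_0, tin_1, tin_2, core's own z axis and vertical above 0.5 rad).
Of round_0, round_1, round_2, square_0, square_1, square_2 only 4 to 6 are there at a start; the rules pass over those that are not, and their reading is None.
At some moment in a run one of round_0, round_1, round_2, square_0, square_1, square_2 may be knocked a few centimetres aside while the robot is not near it.
It also fails if it takes over 210 s, if anything falls off the work surface, if the arm or the gripper's body presses on something with over 40 N, if the wrist force passes 120 N, or if a joint passes its speed limit or range.

## Working session

There is one attempt and no reset: what is moved stays moved. The work goes in short steps, Python scripts to look and compute and a tool call to move; the robot and the scene stay as the last step left them, time stands still between calls to the robot, and variables do not carry over. Pictures are saved under pics/ and viewed, at most 17 in all, crops included, and the job is handed in when it is done.

Besides the shell and the picture viewer there is one more tool, called after "Call:" by a JSON object that holds its "method" and its "body", one argument or row to a line. apply_moves: Moves the arm, as the interface text tells. Scaled input: -1 to 1 covers 5 cm each way for a shift and 90 degrees each way for a turn. Its arguments: {"type":"object","properties":{"targets":{"type":"array"}},"required":["targets"]}

```bash
mkdir -p pics
python3 - <<'E'
from workcell import ctrl
import cv2,numpy as np
o=ctrl.get_obs()
for k in o: print(k,np.round(o[k],3))
for n in ("top","side"):
    im=ctrl.get_image(n); cv2.imwrite(f"pics/{n}0.png",im["pixels"])
    print(n,np.round(im["camera_matrix"],1).tolist(),np.round(im["view"],4).tolist())
    for l in ["round_0","square_0","base_round","base_square","stop_a","board","rack","tin_0","core"]:
        print(l,[(round(d["score"],2),np.round(d["xy"]).tolist()) for d in ctrl.pinpoint(l,n)][:7])
E
```

```text
t 0.0
qpos [-1.219  0.424  1.631 -0.     1.089 -0.019]
qvel [ 0.     0.001  0.    -0.002  0.002  0.001]
joint_torque [ 1.0000e-03 -5.4462e+01 -2.7367e+01  6.5000e-02  2.3000e-02 -0.0000e+00]
ee_pos [ 226.305 -581.935  185.206]
orientation [-3.086 -0.579  0.   ]
ft_force [0.707 0.068 0.388]
moment [-0.026  0.002  0.002]
grasp_force 0.0
width 88.004
top [[552.7, 0.0, 323.8], [0.0, 552.7, 237.7], [0.0, 0.0, 1.0]] [[0.0036, -0.9999, -0.0094, -34.1798], [-0.9946, -0.0026, -0.104, 548.9957], [0.1039, 0.0097, -0.9945, 1123.2307], [0.0, 0.0, 0.0, 1.0]]
round_0 [(0.97, [470.0, 246.0]), (0.8, [154.0, 252.0]), (0.79, [456.0, 308.0])]
square_0 [(0.94, [164.0, 308.0]), (0.81, [310.0, 233.0]), (0.63, [453.0, 307.0])]
base_round [(0.83, [243.0, 249.0])]
base_square [(0.72, [379.0, 258.0])]
stop_a [(0.67, [376.0, 193.0]), (0.65, [238.0, 192.0]), (0.36, [472.0, 247.0]), (0.24, [456.0, 309.0])]
board [(0.97, [308.0, 188.0])]
rack [(0.96, [306.0, 183.0]), (0.75, [236.0, 188.0])]
tin_0 [(0.98, [394.0, 322.0]), (0.76, [163.0, 187.0]), (0.64, [233.0, 310.0])]
core [(0.74, [513.0, 186.0])]
side [[479.5, 0.0, 317.3], [0.0, 479.5, 234.6], [0.0, 0.0, 1.0]] [[0.9769, -0.2134, 0.0083, -525.4384], [-0.1389, -0.6646, -0.7341, 57.0685], [0.1621, 0.7161, -0.679, 907.6671], [0.0, 0.0, 0.0, 1.0]]
round_0 [(0.74, [364.0, 371.0]), (0.67, [284.0, 143.0])]
square_0 [(0.71, [331.0, 226.0]), (0.7, [337.0, 143.0]), (0.59, [237.0, 155.0])]
base_round [(0.56, [301.0, 186.0])]
base_square [(0.74, [319.0, 282.0]), (0.6, [284.0, 143.0])]
stop_a [(0.83, [389.0, 269.0]), (0.76, [351.0, 172.0])]
board [(0.95, [374.0, 215.0])]
rack [(0.76, [377.0, 217.0]), (0.67, [277.0, 361.0]), (0.2, [243.0, 189.0])]
tin_0 [(0.82, [248.0, 306.0]), (0.71, [243.0, 187.0]), (0.63, [339.0, 143.0])]
core [(0.71, [470.0, 412.0]), (0.65, [235.0, 152.0])]
```

View pics/top0.png

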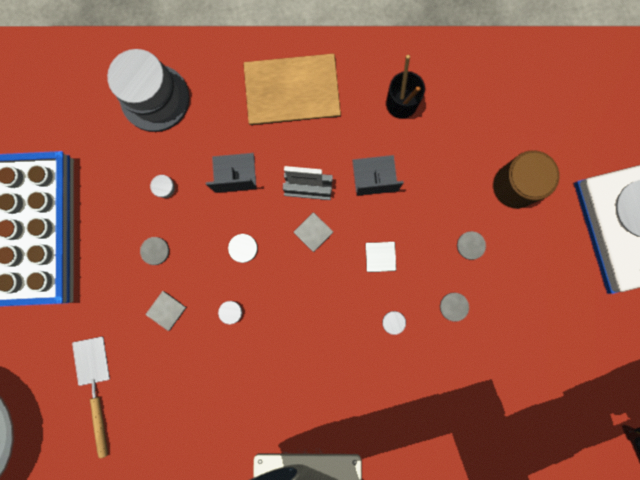

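View pics/side0.png

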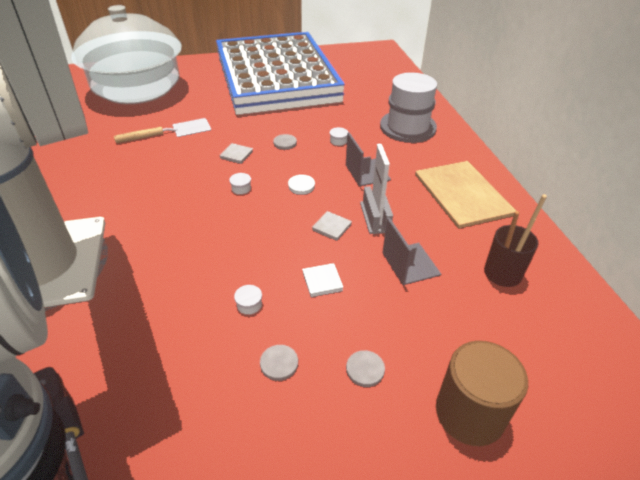

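```bash
cat > h.py <<'E'
from workcell import ctrl
import cv2,numpy as np
from scipy.spatial.transform import Rotation as R
def cam(n):
    if n=="wrist": o=ctrl.get_obs()
    im=ctrl.get_image(n); K=np.array(im["camera_matrix"])
    if n=="wrist":
        T=np.eye(4); T[:3,:3]=R.from_rotvec(o["orientation"]).as_matrix(); T[:3,3]=o["ee_pos"]
        V=np.linalg.inv(T@np.array(im["hand_eye"]))
    else: V=np.array(im["view"])
    return im["pixels"],K,V
def bp(uv,z,K,V):
    uv=np.atleast_2d(np.asarray(uv,float)); d=np.c_[uv,np.ones(len(uv))]@np.linalg.inv(K).T@V[:3,:3]
    c=-V[:3,:3].T@V[:3,3]; return (c+d*((z-c[2])/d[:,2])[:,None])[:,:2]
def pj(p,K,V):
    q=np.atleast_2d(p)@V[:3,:3].T+V[:3,3]; q=q@K.T; return q[:,:2]/q[:,2:]
def seg(px):
    hsv=cv2.cvtColor(px,cv2.COLOR_BGR2HSV); return ((hsv[...,1]<110)&(hsv[...,2]>60)).astype(np.uint8)
def blob(px,K,V,uv,z):
    n,l=cv2.connectedComponents(seg(px)); u,v=np.round(uv).astype(int); i=l[v,u]
    c=max(cv2.findContours((l==i).astype(np.uint8),cv2.RETR_EXTERNAL,cv2.CHAIN_APPROX_NONE)[0],key=len)[:,0]
    w=bp(c,z,K,V).astype(np.float32)
    r=cv2.minAreaRect(w); e=cv2.fitEllipse(w)
    return f"rect c={np.round(r[0],1)} s={np.round(r[1],1)} ang={r[2]:.1f} ell c={np.round(e[0],1)} d={np.round(e[1],1)}"
def pose():
    o=ctrl.get_obs(); M=R.from_rotvec(o["orientation"]).as_matrix()
    return o["ee_pos"],np.degrees(np.arctan2(M[1,0],M[0,0])),np.degrees(np.arccos(-M[2,2])),o
E
python3 - <<'E'
from h import *
px,K,V=cam("top")
S=dict(rA=(154,251,10),rB=(471,245,10),rC=(455,307,10),sA=(165,311,10),sB=(313,232,10),bR=(242,248,12),bS=(381,257,12),t0=(163,186,26),t1=(230,313,26),t2=(394,323,26))
for k,(u,v,z) in S.items(): print(k,blob(px,K,V,(u,v),z))
cv2.imwrite("pics/crop.png",cv2.resize(px[140:270,200:420],None,fx=3.6,fy=3.6,interpolation=cv2.INTER_CUBIC))
for n,uv,z in [("core",(533,172),110)]: print(n,bp(uv,z,K,V))
print(pose()[:3])
E
```

```text
rA rect c=[523.  327.3] s=[57.4 60. ] ang=0.2 ell c=[522.9 327.2] d=[57.8 60.1]
rB rect c=[ 536.5 -342.8] s=[58.  59.1] ang=26.5 ell c=[ 536.3 -343.1] d=[58.3 58.7]
rC rect c=[ 407.6 -304.4] s=[55.9 58.6] ang=0.2 ell c=[ 407.4 -304.7] d=[57.2 58.8]
sA rect c=[396.7 299. ] s=[61.9 62.1] ang=55.2 ell c=[396.8 299. ] d=[70.9 71.3]
sB rect c=[563.3  -9.4] s=[60.5 60.2] ang=45.2 ell c=[563.6  -9.2] d=[70.1 70.5]
bR rect c=[528.6 139.3] s=[61.9 60.9] ang=45.7 ell c=[529.  139.7] d=[60.4 61.6]
bS rect c=[ 511.9 -151.5] s=[62.9 63.2] ang=2.6 ell c=[ 511.9 -151.3] d=[71.  71.8]
t0 rect c=[658.3 309.6] s=[53.  47.4] ang=65.2 ell c=[658.6 310.1] d=[46.6 53.1]
t1 rect c=[394.8 161.5] s=[48.5 47.6] ang=45.9 ell c=[394.5 161.2] d=[47.  49.3]
t2 rect c=[ 374.8 -176.2] s=[46.7 47.3] ang=0.2 ell c=[ 374.9 -176.6] d=[47.2 47.5]
core [[ 670.64268652 -441.33725404]]
(array([ 226.46387244, -582.51485624,  185.95628594]), np.float64(21.242187718669307), np.float64(0.002152783096265537))
```

View pics/crop.png

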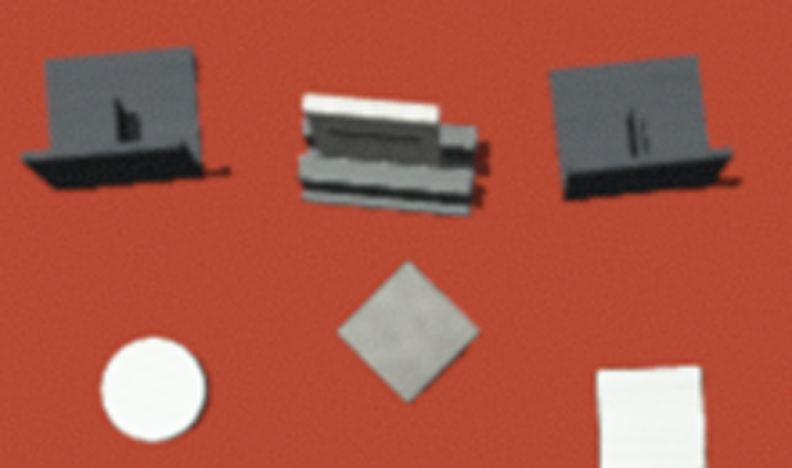

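Call:
{"method": "apply_moves", "body": {
  "targets": [
    [1,[0,0,0],[0,0,0.118]],
    [1,[0,0,0],[0,0,0.118]],
    [1,[0.7,-0.5,0],[0,0,0]],
    [1,[0.7,-0.5,0],[0,0,0]],
    [1,[0.7,-0.5,0],[0,0,0]],
    [1,[0.7,-0.5,0],[0,0,0]],
    [1,[0.7,-0.5,0],[0,0,0]],
    [1,[0.7,-0.5,0],[0,0,0]]
  ]
}}

```text
t: 2.05
ee_pos: [437.6, -431.6, 186.1]
orientation: [3.141, 0.0, 0.0]
ft_force: [1.0, -0.1, -0.2]
width: 87.6
grasp_force: 0.0
```

Call:
{"method": "apply_moves", "body": {
  "targets": [
    [1,[0.7,-0.6,0],[0,0,0]],
    [1,[0.7,-0.6,0],[0,0,0]],
    [1,[0.6,-0.6,0],[0,0,0]],
    [1,[0,0,0],[0,0,0]],
    [1,[0,0,0],[0,0,0]]
  ]
}}

```text
t: 2.68
ee_pos: [536.1, -342.7, 185.9]
orientation: [3.141, 0.001, -0.001]
ft_force: [-0.4, 0.5, -0.5]
width: 87.4
grasp_force: 0.0
```

Run:
```python
from h import *
print(pose()[:3])
px,K,V=cam("wrist"); cv2.imwrite("pics/w1.png",px)
uv=pj([536.5,-343,10],K,V)[0]; print(uv,"cam",(-V[:3,:3].T@V[:3,3]).round())
print(blob(px,K,V,uv,10))
```

```text
(array([ 536.07932421, -342.68253155,  185.87623486]), np.float64(0.03203967468842208), np.float64(0.027594202549462033))
[325.00518757 212.41049107] cam [ 613. -342.  384.]
rect c=[ 540.2 -343.5] s=[59.  58.4] ang=0.0 ell c=[ 539.7 -343.5] d=[58.5 59.2]
```

Call:
{"method": "apply_moves", "body": {
  "targets": [
    [1,[0.08,0.02,0.8],[0,0,0]],
    [1,[0,0,0.8],[0,0,0]],
    [1,[0,0,0.8],[0,0,0]],
    [1,[0,0,0.8],[0,0,0]],
    [1,[0,0,0.3],[0,0,0]],
    [1,[0,0,0.16],[0,0,0]],
    [1,[0,0,0],[0,0,0]],
    [-1,[0,0,0],[0,0,0]]
  ]
}}

```text
t: 3.72
ee_pos: [541.4, -344.2, 4.4]
orientation: [3.14, 0.0, 0.003]
ft_force: [-0.5, 0.6, 0.2]
width: 81.2
grasp_force: 0.0
```

Call:
{"method": "apply_moves", "body": {
  "targets": [
    [-1,[0,0,0],[0,0,0]],
    [-1,[0,0,0],[0,0,0]],
    [-1,[0,0,0],[0,0,0]],
    [-1,[0,0,0],[0,0,0]],
    [-1,[0,0,-0.2],[0,0,0]],
    [-1,[0,0,-0.6],[0,0,0]],
    [-1,[0,0,-0.8],[0,0,0]],
    [-1,[0,0,-0.8],[0,0,0]]
  ]
}}

```text
t: 4.72
ee_pos: [540.4, -343.4, 124.7]
orientation: [3.142, 0.0, 0.0]
ft_force: [-0.0, 0.4, 0.1]
width: 2.1
grasp_force: 0.0
```

Run:
```python
from h import *
p=pose();print(p[:3],p[3]["width"])
px,K,V=cam("wrist"); cv2.imwrite("pics/w2.png",px)
px,K,V=cam("top")
for d in ctrl.pinpoint("round_0","top"): print(d["score"],d["xy"],bp(d["xy"],5,K,V))
```

```text
(array([ 540.41999289, -343.42350385,  124.67218933]), np.float64(0.006124032207642597), np.float64(0.005552856502815196)) 2.1356365946081137
0.62 [155.8, 253.9] [[516.03924373 324.76335841]]
0.57 [454.1, 309.5] [[ 401.17494384 -305.56936393]]
0.55 [470.1, 244.4] [[ 538.11234571 -342.24968216]]
```

View pics/w2.png

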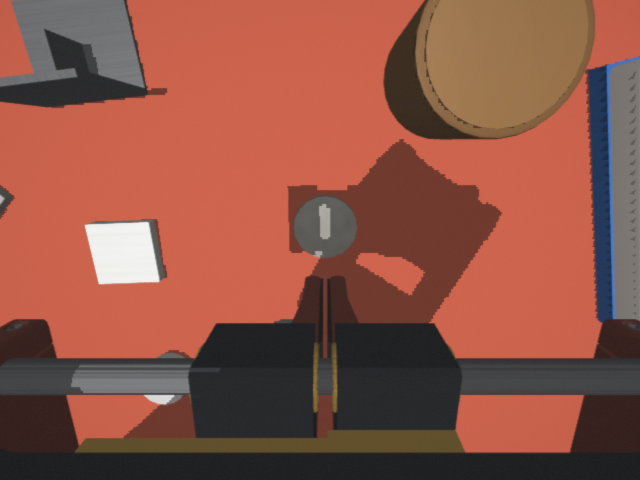

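Run:
```python
from h import *
px,K,V=cam("wrist"); print(blob(px,K,V,(325,240),10)); print(pj([540,-343,10],K,V))
```

```text
rect c=[ 539.8 -343.7] s=[59.1 59.6] ang=62.0 ell c=[ 539.7 -343.5] d=[58.7 59.6]
[[322.73632474 228.5512177 ]]
```

Call:
{"method": "apply_moves", "body": {
  "targets": [
    [1,[0,0,0],[0,0,0]],
    [1,[0,0,0],[0,0,0]],
    [1,[0,0,0],[0,0,0]],
    [1,[0,0,0],[0,0,0]],
    [1,[0,0,0],[0,0,0]],
    [1,[0,0,0],[0,0,0]],
    [1,[0,0,0],[0,0,0]],
    [1,[0,0,0],[0,0,0]]
  ]
}}

```text
t: 5.92
ee_pos: [540.5, -343.5, 123.0]
orientation: [3.142, 0.0, 0.0]
ft_force: [0.4, -0.1, 0.2]
width: 76.7
grasp_force: 0.0
```

Call:
{"method": "apply_moves", "body": {
  "targets": [
    [1,[0,0,0.8],[0,0,0]],
    [1,[0,0,0.8],[0,0,0]],
    [1,[0,0,0.4],[0,0,0]],
    [1,[0,0,0.4],[0,0,0]],
    [1,[0,0,0.04],[0,0,0]],
    [1,[0,0,0],[0,0,0]],
    [1,[0,0,0],[0,0,0]],
    [1,[0,0,0],[0,0,0]]
  ]
}}

```text
t: 6.92
ee_pos: [541.0, -343.8, 1.9]
orientation: [3.141, 0.0, 0.002]
ft_force: [-0.3, 0.6, -0.3]
width: 87.5
grasp_force: 0.0
```

Call:
{"method": "apply_moves", "body": {
  "targets": [
    [-1,[0,0,0],[0,0,0]],
    [-1,[0,0,0],[0,0,0]],
    [-1,[0,0,0],[0,0,0]],
    [-1,[0,0,0],[0,0,0]]
  ]
}}

```text
t: 7.42
ee_pos: [540.4, -343.5, 0.9]
orientation: [-3.142, -0.0, 0.0]
ft_force: [-0.0, -0.2, -0.7]
width: 51.4
grasp_force: 0.0
```

Call:
{"method": "apply_moves", "body": {
  "targets": [
    [-1,[0,0,0],[0,0,0]],
    [-1,[0,0,0],[0,0,0]],
    [-1,[0,0,0],[0,0,0]],
    [-1,[0,0,0],[0,0,0]]
  ]
}}

```text
t: 7.92
ee_pos: [540.5, -343.5, 1.0]
orientation: [3.142, 0.0, 0.0]
ft_force: [-0.3, -0.3, 0.8]
width: 11.4
grasp_force: 0.0
```

Run:
```python
from h import *
p=pose();print(p[:3],p[3]["width"],p[3]["ft_force"])
a,K,V=cam("wrist"); b,K2,V2=cam("side")
print(pj([540,-343,0],K,V),pj([540,-343,0],K2,V2))
cv2.imwrite("pics/ws.png",np.hstack([a[150:400,150:550],b[250:500,180:580]]))
cv2.imwrite("pics/ws.png",np.hstack([a[120:480,140:500],cv2.resize(b[280:460,180:380],(400,360))]))
```

```text
(array([ 540.4884646 , -343.48481655,    0.96808882]), np.float64(0.009356238748118728), np.float64(0.0018754216258932688)) 11.437950222141618 [-0.32721283 -0.32568316  0.75413005]
[[324.06815066 271.15667958]] [[365.49628754 368.92775207]]Traceback (most recent call last):
  File "<stdin>", line 5, in <module>
    return _nx.concatenate(arrs, 1, dtype=dtype, casting=casting)
           ~~~~~~~~~~~~~~~^^^^^^^^^^^^^^^^^^^^^^^^^^^^^^^^^^^^^^^
ValueError: all the input array dimensions except for the concatenation axis must match exactly, but along dimension 0, the array at index 0 has size 250 and the array at index 1 has size 230
```

Run:
```python
from h import *
a,K,V=cam("wrist"); b,K2,V2=cam("side")
cv2.imwrite("pics/ws.png",np.hstack([a[120:480,140:500],cv2.resize(b[280:460,180:380],(400,360))]))
```

```text
(no output)
```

View pics/ws.png

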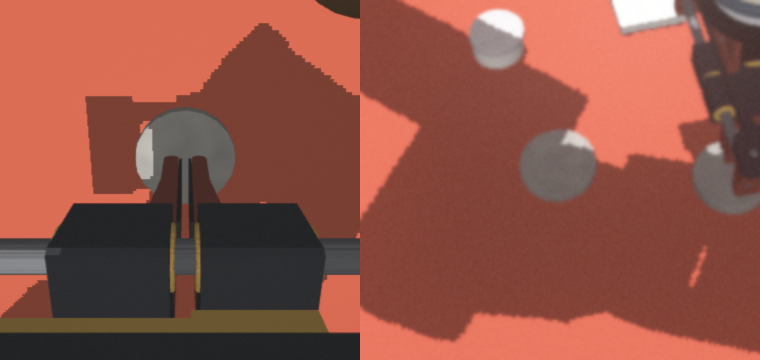

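Call:
{"method": "apply_moves", "body": {
  "targets": [
    [-1,[0,0,0.02],[0,0,0]],
    [-1,[0,0,0.02],[0,0,0]],
    [-1,[0,0,0],[0,0,0]]
  ]
}}

```text
t: 8.5
ee_pos: [540.4, -343.4, -1.2]
orientation: [-3.141, -0.0, 0.0]
ft_force: [-0.8, 0.2, -1.0]
width: 0.2
grasp_force: 0.0
```

Call:
{"method": "apply_moves", "body": {
  "targets": [
    [-1,[0,0,0.02],[0,0,0]],
    [-1,[0,0,0.02],[0,0,0]],
    [-1,[0,0,0],[0,0,0]]
  ]
}}

```text
t: 8.88
ee_pos: [540.4, -343.4, -3.2]
orientation: [-3.141, -0.0, 0.0]
ft_force: [-0.6, 0.6, -0.7]
width: 0.2
grasp_force: 0.0
```

Call:
{"method": "apply_moves", "body": {
  "targets": [
    [-1,[0,0,0.02],[0,0,0]],
    [-1,[0,0,0.02],[0,0,0]],
    [-1,[0,0,0],[0,0,0]]
  ]
}}

```text
t: 9.25
ee_pos: [540.4, -343.4, -5.1]
orientation: [-3.141, -0.0, 0.0]
ft_force: [-1.0, -0.1, -0.8]
width: 0.3
grasp_force: 0.0
```

Call:
{"method": "apply_moves", "body": {
  "targets": [
    [-1,[0,0,0.02],[0,0,0]],
    [-1,[0,0,0.02],[0,0,0]],
    [-1,[0,0,0],[0,0,0]]
  ]
}}

```text
t: 9.62
ee_pos: [540.4, -343.4, -7.2]
orientation: [-3.141, -0.0, 0.0]
ft_force: [0.4, 0.5, -0.2]
width: 0.2
grasp_force: 0.0
```

Call:
{"method": "apply_moves", "body": {
  "targets": [
    [-1,[0,0,0.02],[0,0,0]],
    [-1,[0,0,0.02],[0,0,0]],
    [-1,[0,0,0],[0,0,0]]
  ]
}}

```text
t: 10.0
ee_pos: [540.4, -343.4, -9.1]
orientation: [-3.141, -0.0, 0.0]
ft_force: [0.4, 0.1, -0.5]
width: 0.4
grasp_force: 0.0
```

Call:
{"method": "apply_moves", "body": {
  "targets": [
    [-1,[0,0,0.02],[0,0,0]],
    [-1,[0,0,0.02],[0,0,0]],
    [-1,[0,0,0],[0,0,0]]
  ]
}}

```text
t: 10.38
ee_pos: [540.4, -343.4, -11.1]
orientation: [-3.141, -0.0, 0.0]
ft_force: [-0.3, -0.5, 0.5]
width: 0.5
grasp_force: 0.0
```

Run:
```python
from h import *
a,K,V=cam("wrist"); b,K2,V2=cam("side")
p=pose();print(p[0],p[3]["ft_force"],pj([540.4,-343.4,p[0][2]],K2,V2),pj([540.4,-343.4,p[0][2]+15],K2,V2))
cv2.imwrite("pics/ws2.png",np.hstack([a[120:480,140:500],cv2.resize(b[300:408,300:420],(400,360))]))
```

```text
[ 540.46212169 -343.44169584  -11.04068597] [ 0.06233039  0.10190735 -0.50733585] [[365.2771398  372.90492481]] [[366.01077538 367.71966118]]
```

View pics/ws2.png

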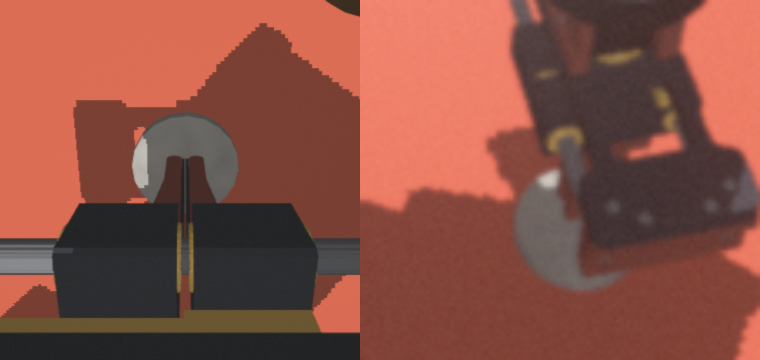

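Run:
```python
from h import *
a,K,V=cam("wrist"); print(K[0,0],"cam",(-V[:3,:3].T@V[:3,3]).round(1))
im=ctrl.get_image("wrist"); print(np.round(im["hand_eye"],3).tolist())
g=a.astype(int)
for r in (265,275,285): print(r,[tuple(g[r,c]) for c in range(262,284,2)],[tuple(g[r,c]) for c in range(368,390,2)])
b,K2,V2=cam("side"); cv2.imwrite("pics/s3.png",cv2.resize(b[260:420,280:460],(720,640)[:2] if 0 else (675,600),interpolation=cv2.INTER_CUBIC))
```

```text
346.0041648720664 cam [ 617.6 -343.3  187.2]
[[0.0, -0.96, -0.279, 77.082], [1.0, 0.0, 0.0, -0.175], [-0.0, -0.279, 0.96, -198.279], [0.0, 0.0, 0.0, 1.0]]
265 [(np.int64(51), np.int64(63), np.int64(122)), (np.int64(50), np.int64(64), np.int64(123)), (np.int64(51), np.int64(64), np.int64(123)), (np.int64(52), np.int64(65), np.int64(123)), (np.int64(50), np.int64(63), np.int64(122)), (np.int64(51), np.int64(64), np.int64(123)), (np.int64(54), np.int64(68), np.int64(130)), (np.int64(91), np.int64(99), np.int64(135)), (np.int64(171), np.int64(178), np.int64(182)), (np.int64(178), np.int64(186), np.int64(189)), (np.int64(178), np.int64(186), np.int64(190))] [(np.int64(96), np.int64(100), np.int64(101)), (np.int64(94), np.int64(100), np.int64(101)), (np.int64(92), np.int64(96), np.int64(98)), (np.int64(57), np.int64(66), np.int64(110)), (np.int64(52), np.int64(64), np.int64(122)), (np.int64(51), np.int64(64), np.int64(122)), (np.int64(51), np.int64(64), np.int64(123)), (np.int64(51), np.int64(63), np.int64(122)), (np.int64(50), np.int64(63), np.int64(121)), (np.int64(51), np.int64(63), np.
[... 1366 characters left out ...]
1), np.int64(184)), (np.int64(172), np.int64(179), np.int64(184)), (np.int64(172), np.int64(179), np.int64(184)), (np.int64(174), np.int64(180), np.int64(185)), (np.int64(174), np.int64(181), np.int64(186))] [(np.int64(94), np.int64(97), np.int64(99)), (np.int64(92), np.int64(95), np.int64(97)), (np.int64(93), np.int64(96), np.int64(97)), (np.int64(94), np.int64(98), np.int64(100)), (np.int64(95), np.int64(98), np.int64(100)), (np.int64(64), np.int64(72), np.int64(105)), (np.int64(50), np.int64(63), np.int64(122)), (np.int64(52), np.int64(63), np.int64(122)), (np.int64(52), np.int64(64), np.int64(122)), (np.int64(50), np.int64(64), np.int64(123)), (np.int64(50), np.int64(63), np.int64(122))]
```

View pics/s3.png

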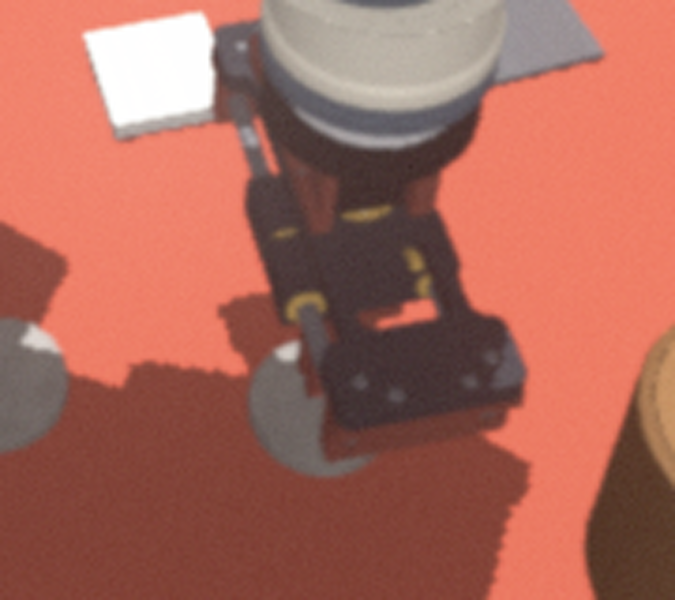

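Run:
```python
from h import *
b,K2,V2=cam("side")
for x,y in ((530,-357),(550,-357)):
  for h in (0,10,20,30): print(x,y,h,(pj([x,y,h],K2,V2)[0]-[280,260])*3.75)
```

```text
530 -357 0 [306.9352463  442.48856926]
530 -357 10 [308.68892157 429.42746177]
530 -357 20 [310.47547033 416.12151756]
530 -357 30 [312.29582566 402.56378713]
550 -357 0 [353.60695006 433.39394949]
550 -357 10 [355.78434817 420.30643611]
550 -357 20 [358.00238076 406.9746844 ]
550 -357 30 [360.262196   393.39179301]
```

Call:
{"method": "apply_moves", "body": {
  "targets": [
    [-1,[0,0,0.02],[0,0,0]],
    [-1,[0,0,0.02],[0,0,0]],
    [-1,[0,0,0],[0,0,0]]
  ]
}}

```text
t: 11.05
ee_pos: [540.4, -343.4, -13.2]
orientation: [-3.141, -0.0, 0.0]
ft_force: [0.0, 0.3, 0.6]
width: 0.4
grasp_force: 0.0
```

Call:
{"method": "apply_moves", "body": {
  "targets": [
    [-1,[0,0,0.02],[0,0,0]],
    [-1,[0,0,0.02],[0,0,0]],
    [-1,[0,0,0],[0,0,0]]
  ]
}}

```text
t: 11.42
ee_pos: [540.4, -343.4, -15.1]
orientation: [-3.141, -0.0, 0.0]
ft_force: [0.4, 0.2, 0.6]
width: 0.6
grasp_force: 0.0
```

Run:
```python
from h import *
b,K2,V2=cam("side"); px=np.array([[335,460],[510,410]])/3.75+[280,260]
for h in (30,40,50,60,70,80,90): print(h,bp(px,h,K2,V2).round(0).tolist())
a,K,V=cam("wrist"); cv2.imwrite("pics/w4.png",np.hstack([a[140:440,180:480],cv2.resize(b[270:420,290:440],(450,450)[:2])[:300] if 0 else cv2.resize(b[290:420,300:430],(300,300))]))
```

```text
30 [[531.0, -383.0], [606.0, -377.0]]
40 [[529.0, -389.0], [602.0, -382.0]]
50 [[527.0, -394.0], [599.0, -388.0]]
60 [[524.0, -399.0], [595.0, -393.0]]
70 [[522.0, -405.0], [591.0, -399.0]]
80 [[519.0, -410.0], [588.0, -404.0]]
90 [[517.0, -416.0], [584.0, -410.0]]
```

Call:
{"method": "apply_moves", "body": {
  "targets": [
    [-1,[0,0,0.02],[0,0,0]],
    [-1,[0,0,0.02],[0,0,0]],
    [-1,[0,0,0],[0,0,0]]
  ]
}}

```text
t: 11.9
ee_pos: [540.4, -343.4, -17.1]
orientation: [-3.142, -0.0, 0.0]
ft_force: [0.8, 0.2, 0.1]
width: 0.4
grasp_force: 0.0
```

Call:
{"method": "apply_moves", "body": {
  "targets": [
    [-1,[0,0,0.02],[0,0,0]],
    [-1,[0,0,0.02],[0,0,0]],
    [-1,[0,0,0],[0,0,0]]
  ]
}}

```text
t: 12.28
ee_pos: [540.4, -343.4, -19.1]
orientation: [-3.141, -0.0, 0.0]
ft_force: [0.4, 0.1, 0.9]
width: 0.4
grasp_force: 0.0
```

Call:
{"method": "apply_moves", "body": {
  "targets": [
    [-1,[0,0,0.02],[0,0,0]],
    [-1,[0,0,0.02],[0,0,0]],
    [-1,[0,0,0],[0,0,0]]
  ]
}}

```text
t: 12.65
ee_pos: [540.4, -343.4, -21.1]
orientation: [-3.141, -0.0, 0.0]
ft_force: [0.6, 0.4, 0.1]
width: 0.4
grasp_force: 0.0
```

Call:
{"method": "apply_moves", "body": {
  "targets": [
    [-1,[0,0,0.02],[0,0,0]],
    [-1,[0,0,0.02],[0,0,0]],
    [-1,[0,0,0],[0,0,0]]
  ]
}}

```text
t: 13.02
ee_pos: [540.4, -343.4, -23.1]
orientation: [-3.141, -0.0, 0.0]
ft_force: [0.0, 0.1, -0.5]
width: 0.2
grasp_force: 0.0
```

Run:
```python
from h import *
a,K,V=cam("wrist"); b,K2,V2=cam("side");p=pose();print(p[0],p[3]["ft_force"])
cv2.imwrite("pics/w5.png",np.hstack([cv2.resize(a[200:380,220:430],(420,360)),cv2.resize(b[290:410,300:420],(360,360))]))
```

```text
[ 540.4710525  -343.46900499  -23.04871874] [ 0.95722826 -0.28369306 -0.52561934]
```

View pics/w5.png

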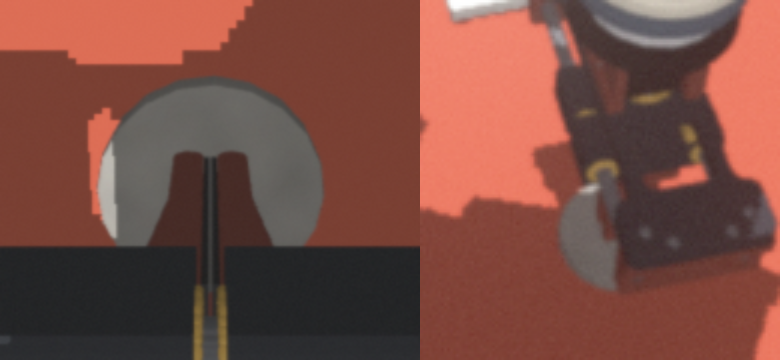

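Call:
{"method": "apply_moves", "body": {
  "targets": [
    [-1,[0,0,0.02],[0,0,0]],
    [-1,[0,0,0.02],[0,0,0]],
    [-1,[0,0,0],[0,0,0]]
  ]
}}

```text
t: 13.5
ee_pos: [540.4, -343.4, -25.1]
orientation: [-3.141, -0.0, 0.0]
ft_force: [-0.6, -0.2, 0.0]
width: 0.9
grasp_force: 0.0
```

Call:
{"method": "apply_moves", "body": {
  "targets": [
    [-1,[0,0,0.02],[0,0,0]],
    [-1,[0,0,0.02],[0,0,0]],
    [-1,[0,0,0],[0,0,0]]
  ]
}}

```text
t: 13.88
ee_pos: [540.5, -343.5, -26.3]
orientation: [3.142, 0.0, 0.0]
ft_force: [-1.4, 1.6, 6.9]
width: 0.9
grasp_force: 3.3
```

Call:
{"method": "apply_moves", "body": {
  "targets": [
    [-1,[0,0,0.02],[0,0,0]],
    [-1,[0,0,0],[0,0,0]],
    [-1,[0,0,0],[0,0,0]]
  ]
}}

```text
t: 14.25
ee_pos: [540.6, -343.5, -26.4]
orientation: [3.141, 0.0, 0.0]
ft_force: [-4.4, 2.8, 14.3]
width: 0.6
grasp_force: 7.3
```

Call:
{"method": "apply_moves", "body": {
  "targets": [
    [1,[0,0,-0.3],[0,0,0]],
    [1,[0,0,-0.3],[0,0,0]],
    [1,[0,0,0],[0,0,0]],
    [1,[0,0,0],[0,0,0]],
    [1,[0,0,0],[0,0,0]],
    [1,[0,0,0],[0,0,0]],
    [1,[0,0,0],[0,0,0]],
    [1,[0,0,0],[0,0,0]]
  ]
}}

```text
t: 15.25
ee_pos: [540.4, -343.4, 1.8]
orientation: [-3.141, -0.0, 0.0]
ft_force: [-0.2, 0.1, 0.9]
width: 77.1
grasp_force: 0.0
```

Call:
{"method": "apply_moves", "body": {
  "targets": [
    [1,[0,0,0],[0,0,0]],
    [1,[0,0,0],[0,0,0]],
    [1,[0,0,0.3],[0,0,0]],
    [1,[0,0,0.3],[0,0,0]],
    [1,[0,0,0.08],[0,0,0]],
    [1,[0,0,0],[0,0,0]]
  ]
}}

```text
t: 16.0
ee_pos: [540.0, -343.2, -32.9]
orientation: [-3.141, -0.0, 0.002]
ft_force: [0.2, -0.5, 0.3]
width: 87.9
grasp_force: 0.0
```

Call:
{"method": "apply_moves", "body": {
  "targets": [
    [1,[0,0,0.04],[0,0,0]],
    [-1,[0,0,0],[0,0,0]],
    [-1,[0,0,0],[0,0,0]],
    [-1,[0,0,0],[0,0,0]],
    [-1,[0,0,0],[0,0,0]],
    [-1,[0,0,0],[0,0,0]],
    [-1,[0,0,0],[0,0,0]],
    [-1,[0,0,0],[0,0,0]]
  ]
}}

```text
t: 17.0
ee_pos: [540.6, -343.6, -33.8]
orientation: [3.141, 0.0, 0.0]
ft_force: [-0.7, -0.2, 2.5]
width: 59.1
grasp_force: 30.0
```

Call:
{"method": "apply_moves", "body": {
  "targets": [
    [-1,[0,0,-0.2],[0,0,0]],
    [-1,[0,0,-0.5],[0,0,0]],
    [-1,[0,0,-0.7],[0,0,0]],
    [-1,[0,-0.3,-0.6],[0,0,0]],
    [-1,[0,-0.6,0],[0,0,0]],
    [-1,[0,-0.9,0],[0,0,0]],
    [-1,[0,-0.9,0],[0,0,0]],
    [-1,[-0.2,-0.9,0],[0,0,0]]
  ]
}}

```text
t: 18.0
ee_pos: [530.9, -162.2, 66.5]
orientation: [3.141, 0.0, 0.002]
ft_force: [0.3, -0.0, -0.5]
width: 59.1
grasp_force: 30.0
```

Call:
{"method": "apply_moves", "body": {
  "targets": [
    [-1,[-0.2,-0.9,0],[0,0,0]],
    [-1,[-0.2,-0.9,0],[0,0,0]],
    [-1,[-0.2,-0.9,0],[0,0,0]],
    [-1,[-0.2,-0.9,0],[0,0,0]],
    [-1,[-0.2,-0.9,0],[0,0,0]],
    [-1,[0,-0.9,0],[0,0,0]],
    [-1,[0,-0.6,0],[0,0,0]],
    [-1,[0,0,0],[0,0,0]]
  ]
}}

```text
t: 19.0
ee_pos: [480.5, 138.2, 66.4]
orientation: [-3.141, -0.005, -0.001]
ft_force: [-0.3, -0.5, -1.5]
width: 58.7
grasp_force: 30.0
```

Run:
```python
from h import *
p=pose();print(p[:3],p[3]["width"])
px,K,V=cam("wrist"); cv2.imwrite("pics/w6.png",px)
uv=pj([531,139.5,12],K,V)[0]; print(uv,blob(px,K,V,uv,12))
```

```text
(array([480.53435666, 138.20499235,  66.41064695]), np.float64(0.18352994780574608), np.float64(0.04971816242716026)) 58.671602471636
[323.27872421 178.31922588] rect c=[531.3 140.5] s=[59.3 59.4] ang=0.2 ell c=[531.3 140.6] d=[59.1 59.3]
```

View pics/w6.png

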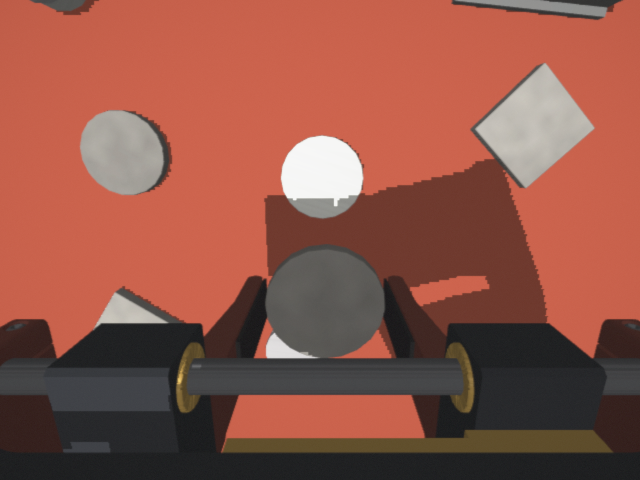

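Run:
```python
from h import *
p=pose();px,K,V=cam("wrist")
w=bp([[325,246],[325,357],[265.5,301],[385,301]],p[0][2]+44,K,V)-p[0][:2]; print(w.round(1))
w=bp([[325,246],[325,357],[265.5,301],[385,301]],p[0][2]+36,K,V)-p[0][:2]; print(w.round(1))
```

```text
[[ 29.5   0. ]
 [-30.2  -0.1]
 [  1.3  29.1]
 [  1.5 -29.4]]
[[ 27.1   0. ]
 [-35.8  -0.1]
 [ -2.6  30.6]
 [ -2.5 -30.9]]
```

Call:
{"method": "apply_moves", "body": {
  "targets": [
    [-1,[0.5,-0.03,0],[0,0,0]],
    [-1,[0.5,0,0.3],[0,0,0]],
    [-1,[0,0,0.6],[0,0,0]],
    [-1,[0,0,0.5],[0,0,0]],
    [-1,[0,0,0.26],[0,0,0]],
    [-1,[0,0,0],[0,0,0]],
    [-1,[0,0,0],[0,0,0]]
  ]
}}

```text
t: 19.98
ee_pos: [531.1, 137.8, -16.2]
orientation: [-3.141, 0.001, -0.002]
ft_force: [-0.6, -0.3, -0.3]
width: 59.1
grasp_force: 30.0
```

Call:
{"method": "apply_moves", "body": {
  "targets": [
    [-1,[0,-0.06,0],[0,0,0]],
    [-1,[0,0,0.09],[0,0,0]],
    [-1,[0,0,0],[0,0,0]],
    [-1,[0,0,0],[0,0,0]]
  ]
}}

```text
t: 20.48
ee_pos: [530.4, 141.1, -21.5]
orientation: [3.142, 0.0, -0.0]
ft_force: [-0.1, 0.1, -0.3]
width: 59.3
grasp_force: 30.0
```

Call:
{"method": "apply_moves", "body": {
  "targets": [
    [1,[0,0,0],[0,0,0]],
    [1,[0,0,0],[0,0,0]],
    [1,[0,0,0],[0,0,0]],
    [1,[0,0,0],[0,0,0]],
    [1,[0,0,-0.3],[0,0,0]],
    [1,[0,0,-0.6],[0,0,0]],
    [1,[0,0,-0.8],[0,0,0]],
    [1,[0,-0.5,0],[0,0,0]]
  ]
}}

```text
t: 21.48
ee_pos: [532.9, 166.1, 67.5]
orientation: [-3.14, 0.003, -0.009]
ft_force: [0.8, 0.5, -1.1]
width: 87.7
grasp_force: 0.0
```

Call:
{"method": "apply_moves", "body": {
  "targets": [
    [1,[0,-0.9,0],[0,0,0]],
    [1,[0,-0.9,0],[0,0,0]],
    [1,[0,-0.8,0],[0,0,0]],
    [1,[-0.1,-0.64,0],[0,0,0]],
    [1,[0,0,0],[0,0,0]],
    [1,[0,0,0],[0,0,0]],
    [1,[0,0,0],[0,0,0]]
  ]
}}

```text
t: 22.35
ee_pos: [525.5, 326.9, 63.7]
orientation: [3.141, -0.002, -0.0]
ft_force: [-0.7, -0.9, -0.4]
width: 87.7
grasp_force: 0.0
```

Run:
```python
from h import *
p=pose();print(p[:3],p[3]["width"])
px,K,V=cam("wrist"); cv2.imwrite("pics/w7.png",px)
for c,z in (((525.7,328.3),10),((531,140.5),22)):
  uv=pj([*c,z],K,V)[0]; print(uv)
  if 0<uv[0]<639 and 0<uv[1]<479: print(blob(px,K,V,uv,z))
px,K,V=cam("top")
for k,u,v,z in [("r",243,247,22),("rC",455,307,10),("sB",313,232,10),("sA",165,311,10)]: print(k,blob(px,K,V,(u,v),z))
```

```text
(array([525.52708158, 326.85462979,  63.71049634]), np.float64(-0.06383511751523809), np.float64(0.018202160096841807)) 87.70319966076408
[322.88954209 245.10358868]
rect c=[490.6 331.5] s=[606.3 393.9] ang=89.9 ell c=[469.6 315.9] d=[467.4 560.4]
[582.19851662 242.68202939]
rect c=[532.4 148.1] s=[73.  59.3] ang=60.0 ell c=[532.2 147.7] d=[59.9 73.4]
r rect c=[527.8 138.8] s=[59.9 61.9] ang=45.6 ell c=[527.4 139.2] d=[60.1 61. ]
rC rect c=[ 406.6 -304.4] s=[58.3 58.1] ang=89.0 ell c=[ 407.5 -304.6] d=[57.5 58.9]
sB rect c=[563.3  -9.4] s=[60.5 60.2] ang=45.2 ell c=[563.6  -9.2] d=[70.1 70.5]
sA rect c=[396.8 299. ] s=[62. 62.] ang=55.4 ell c=[396.8 299.1] d=[70.9 71.3]
```

Call:
{"method": "apply_moves", "body": {
  "targets": [
    [1,[0,-0.02,0.6],[0,0,0]],
    [1,[0,0,0.6],[0,0,0]],
    [1,[0,0,0.5],[0,0,0]],
    [1,[0,0,0.2],[0,0,0]],
    [1,[0,0,0.04],[0,0,0]],
    [1,[0,0,0],[0,0,0]],
    [1,[0,0,0],[0,0,0]]
  ]
}}

```text
t: 23.32
ee_pos: [525.0, 327.8, -27.2]
orientation: [3.14, -0.002, -0.003]
ft_force: [-17.1, -8.5, 61.0]
width: 87.8
grasp_force: 30.5
```

Call:
{"method": "apply_moves", "body": {
  "targets": [
    [-1,[0,0,0],[0,0,0]],
    [-1,[0,0,0],[0,0,0]],
    [-1,[0,0,0],[0,0,0]],
    [-1,[0,0,0],[0,0,0]],
    [-1,[0,0,0],[0,0,0]],
    [-1,[0,0,0],[0,0,0]],
    [-1,[0,0,0],[0,0,0]]
  ]
}}

```text
t: 24.2
ee_pos: [530.5, 327.7, -27.0]
orientation: [-3.141, 0.0, -0.012]
ft_force: [0.4, -16.9, 46.3]
width: 21.5
grasp_force: 23.0
```

Call:
{"method": "apply_moves", "body": {
  "targets": [
    [-1,[0,0,-0.3],[0,0,0]],
    [1,[0,0,-0.8],[0,0,0]],
    [1,[0,0,-0.8],[0,0,0]],
    [1,[0,0,0],[0,0,0]],
    [1,[0,0,0],[0,0,0]],
    [1,[0,0,0],[0,0,0]],
    [1,[0,0,0],[0,0,0]],
    [1,[0,0,0],[0,0,0]]
  ]
}}

```text
t: 25.2
ee_pos: [525.0, 328.8, 60.7]
orientation: [3.141, 0.0, -0.002]
ft_force: [-0.1, -0.4, -0.3]
width: 77.7
grasp_force: 0.0
```

Run:
```python
from h import *
p=pose();print(p[:3],p[3]["width"])
px,K,V=cam("wrist"); cv2.imwrite("pics/w8.png",px)
print(pj([525.7,328.3,10],K,V))
for d in ctrl.masks_of("round_0","wrist"):
  c=max(cv2.findContours(d["region"].astype(np.uint8),cv2.RETR_EXTERNAL,cv2.CHAIN_APPROX_NONE)[0],key=len)[:,0]
  r=cv2.minAreaRect(bp(c,10,K,V).astype(np.float32)); print(d["score"],d["bbox"],np.round(r[0],1),np.round(r[1],1))
```

```text
(array([525.03636566, 328.81406426,  60.72914058]), np.float64(0.0046106406923662815), np.float64(0.07183614435067492)) 77.73223020022004
[[325.44906981 245.57840522]]
0.83 [325.0, 171.7, 408.1, 252.3] [551.5 297.6] [59.1 58.1]
0.76 [538.6, 204.5, 629.0, 283.6] [526.1 135.9] [68.4 61.8]
```

View pics/w8.png

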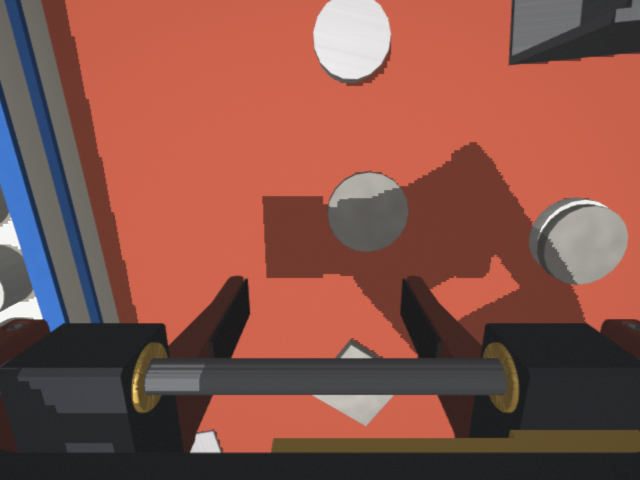

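Call:
{"method": "apply_moves", "body": {
  "targets": [
    [1,[0.53,0.62,0],[0,0,0]],
    [1,[0,0,0],[0,0,0]],
    [1,[0,0,0.6],[0,0,0]],
    [1,[0,0,0.6],[0,0,0]],
    [1,[0,0,0.3],[0,0,0]],
    [1,[0,0,0],[0,0,0]]
  ]
}}

```text
t: 26.05
ee_pos: [550.9, 298.0, -14.5]
orientation: [3.141, 0.001, -0.003]
ft_force: [-0.3, -0.1, 0.9]
width: 88.1
grasp_force: 0.0
```

Call:
{"method": "apply_moves", "body": {
  "targets": [
    [1,[0,0,0.2],[0,0,0]],
    [1,[0,0,0.1],[0,0,0]],
    [1,[0,0,0],[0,0,0]]
  ]
}}

```text
t: 26.42
ee_pos: [551.8, 298.0, -28.6]
orientation: [3.141, 0.0, -0.0]
ft_force: [0.8, 0.1, 0.7]
width: 88.0
grasp_force: 0.0
```

Call:
{"method": "apply_moves", "body": {
  "targets": [
    [1,[0,0,0.1],[0,0,0]],
    [-1,[0,0,0],[0,0,0]],
    [-1,[0,0,0],[0,0,0]],
    [-1,[0,0,0],[0,0,0]],
    [-1,[0,0,0],[0,0,0]],
    [-1,[0,0,0],[0,0,0]],
    [-1,[0,0,0],[0,0,0]],
    [-1,[0,0,0],[0,0,0]]
  ]
}}

```text
t: 27.42
ee_pos: [552.0, 298.0, -33.4]
orientation: [-3.142, -0.0, -0.0]
ft_force: [-0.6, -0.4, 1.4]
width: 59.2
grasp_force: 30.0
```

Call:
{"method": "apply_moves", "body": {
  "targets": [
    [-1,[0,0,-0.2],[0,0,0]],
    [-1,[0,0,-0.5],[0,0,0]],
    [-1,[0,0,-0.5],[0,0,0]],
    [-1,[-0.1,0.5,0],[0,0,0]],
    [-1,[-0.1,0.8,0],[0,0,0]],
    [-1,[-0.1,0.8,0],[0,0,0]],
    [-1,[-0.1,0.7,0],[0,0,0]],
    [-1,[0,0.35,0],[0,0,0]]
  ]
}}

```text
t: 28.42
ee_pos: [531.6, 139.1, 26.9]
orientation: [3.142, -0.002, -0.0]
ft_force: [0.0, 0.4, -0.2]
width: 58.9
grasp_force: 30.0
```

Call:
{"method": "apply_moves", "body": {
  "targets": [
    [-1,[0,0,0],[0,0,0]],
    [-1,[0,0,0],[0,0,0]],
    [-1,[0,0,0],[0,0,0]]
  ]
}}

```text
t: 28.8
ee_pos: [532.2, 141.6, 26.5]
orientation: [-3.141, -0.002, -0.001]
ft_force: [-0.6, 0.2, 0.1]
width: 59.3
grasp_force: 30.0
```

Call:
{"method": "apply_moves", "body": {
  "targets": [
    [-1,[-0.02,0.02,0.3],[0,0,0]],
    [-1,[0,0,0.3],[0,0,0]],
    [-1,[0,0,0.14],[0,0,0]],
    [-1,[0,0,0],[0,0,0]],
    [-1,[0,0,0],[0,0,0]]
  ]
}}

```text
t: 29.42
ee_pos: [530.9, 139.5, -10.8]
orientation: [3.142, 0.0, -0.0]
ft_force: [0.8, 0.6, -0.2]
width: 59.1
grasp_force: 30.0
```

Call:
{"method": "apply_moves", "body": {
  "targets": [
    [1,[0,0,0],[0,0,0]],
    [1,[0,0,0],[0,0,0]],
    [1,[0,0,0],[0,0,0]],
    [1,[0,0,0],[0,0,0]],
    [1,[0,0,-0.3],[0,0,0]],
    [1,[0,0,-0.6],[0,0,0]],
    [1,[0,0,-0.6],[0,0,0]],
    [1,[-0.5,-0.6,0],[0,0,0]]
  ]
}}

```text
t: 30.42
ee_pos: [509.4, 169.6, 68.0]
orientation: [-3.14, 0.004, -0.011]
ft_force: [-0.1, 0.2, -0.2]
width: 88.1
grasp_force: 0.0
```

Call:
{"method": "apply_moves", "body": {
  "targets": [
    [1,[-0.6,-0.7,0],[0,0,0]],
    [1,[-0.6,-0.7,0],[0,0,0]],
    [1,[-0.6,-0.7,0],[0,0,0]],
    [1,[-0.33,-0.5,0],[0,0,0]],
    [1,[0,0,0],[0,0,-0.118]],
    [1,[0,0,0],[0,0,-0.118]],
    [1,[0,0,0],[0,0,-0.118]],
    [1,[0,0,0],[0,0,-0.118]]
  ]
}}

```text
t: 31.42
ee_pos: [399.6, 299.8, 65.5]
orientation: [-2.924, -1.147, -0.002]
ft_force: [0.0, 0.9, 0.0]
width: 87.8
grasp_force: 0.0
```

Call:
{"method": "apply_moves", "body": {
  "targets": [
    [1,[0,0,0],[0,0,-0.118]],
    [1,[0,0,0],[0,0,-0.024]],
    [1,[0,0,0],[0,0,0]],
    [1,[0,0,0],[0,0,0]],
    [1,[0,0,0],[0,0,0]]
  ]
}}

```text
t: 32.05
ee_pos: [399.5, 299.6, 64.7]
orientation: [-2.784, -1.456, -0.0]
ft_force: [0.4, -0.2, -0.8]
width: 88.0
grasp_force: 0.0
```

```bash
cat >> h.py <<'E'
def mask(label,cn,z,K,V):
  for d in ctrl.masks_of(label,cn):
    c=max(cv2.findContours(d["region"].astype(np.uint8),cv2.RETR_EXTERNAL,cv2.CHAIN_APPROX_NONE)[0],key=len)[:,0]
    r=cv2.minAreaRect(bp(c,z,K,V).astype(np.float32)); print(label,cn,round(d["score"],2),np.round(d["bbox"]),np.round(r[0],1),np.round(r[1],1),round(r[2],1))
E
python3 - <<'E'
from h import *
p=pose();print(p[:3],p[3]["width"],p[3]["qpos"])
px,K,V=cam("wrist"); cv2.imwrite("pics/w9.png",px); mask("square_0","wrist",10,K,V)
px,K,V=cam("top"); mask("square_0","top",10,K,V); mask("round_0","top",10,K,V)
print(blob(px,K,V,(243,246),32))
E
```

```text
(array([399.47415921, 299.55061511,  64.69593392]), np.float64(55.23811019727502), np.float64(0.014047402793328513)) 87.97178245158396 [6.19570927e-01 4.28872836e-01 1.98439922e+00 1.49296750e-05
 7.28075623e-01 1.22626922e+00]
square_0 wrist 0.87 [284. 202. 362. 283.] [399.4 301.2] [60.5 59.8] 55.2
square_0 top 0.76 [148. 298. 184. 334.] [393.4 293.9] [49.3 63.2] 55.4
square_0 top 0.69 [297. 214. 332. 250.] [565.4  -9.4] [57.5 57.2] 45.2
square_0 top 0.5 [364. 242. 398. 269.] [ 512.7 -150.7] [59.1 63. ] 0.2
round_0 top 0.87 [442. 295. 466. 322.] [ 407.6 -302.3] [54.1 56.2] 89.0
round_0 top 0.66 [227. 235. 258. 265.] [528.8 141.8] [62. 61.] 45.7
round_0 top 0.35 [284. 167. 321. 184.] [683.6  13.8] [81.5 36.7] 86.8
rect c=[526.9 138.3] s=[58.3 60.5] ang=0.2 ell c=[526.8 138.1] d=[59.1 61. ]
```

Call:
{"method": "apply_moves", "body": {
  "targets": [
    [1,[0.03,-0.02,0.5],[0,0,0]],
    [1,[0,0,0.6],[0,0,0]],
    [1,[0,0,0.5],[0,0,0]],
    [1,[0,0,0.2],[0,0,0]],
    [1,[0,0,0],[0,0,0]],
    [1,[0,0,0],[0,0,0]],
    [1,[0,0,0.14],[0,0,0]],
    [1,[0,0,0],[0,0,0]]
  ]
}}

```text
t: 33.3
ee_pos: [399.4, 301.3, -32.6]
orientation: [2.783, 1.457, -0.0]
ft_force: [0.0, -0.2, -0.5]
width: 87.8
grasp_force: 0.0
```

Call:
{"method": "apply_moves", "body": {
  "targets": [
    [1,[0,0,0.02],[0,0,0]],
    [-1,[0,0,0],[0,0,0]],
    [-1,[0,0,0],[0,0,0]],
    [-1,[0,0,0],[0,0,0]],
    [-1,[0,0,0],[0,0,0]],
    [-1,[0,0,0],[0,0,0]],
    [-1,[0,0,0],[0,0,0]],
    [-1,[0,0,0],[0,0,0]]
  ]
}}

```text
t: 34.3
ee_pos: [399.5, 301.3, -33.5]
orientation: [-2.783, -1.457, -0.0]
ft_force: [-0.0, 1.7, 1.3]
width: 59.6
grasp_force: 30.0
```

Call:
{"method": "apply_moves", "body": {
  "targets": [
    [-1,[0,0,-0.3],[0,0,0]],
    [-1,[0,0,-0.7],[0,0,0]],
    [-1,[0,0,-1.0],[0,0,0]],
    [-1,[0,0,0],[0,0,0.118]],
    [-1,[0,0,0],[0,0,0.118]],
    [-1,[0,0,0],[0,0,0.118]],
    [-1,[0,0,0],[0,0,0.118]],
    [-1,[0,0,0],[0,0,0.113]]
  ]
}}

```text
t: 35.3
ee_pos: [399.4, 301.3, 67.4]
orientation: [-3.141, -0.062, -0.001]
ft_force: [-0.7, 0.4, -0.3]
width: 59.5
grasp_force: 30.0
```

Call:
{"method": "apply_moves", "body": {
  "targets": [
    [-1,[0,0,0],[0,0,0]],
    [-1,[0,0.5,0],[0,0,0]],
    [-1,[0,0.8,0],[0,0,0]],
    [-1,[0.1,0.9,0],[0,0,0]],
    [-1,[0.1,0.9,0],[0,0,0]],
    [-1,[0.1,0.9,0],[0,0,0]],
    [-1,[0.1,0.9,0],[0,0,0]],
    [-1,[0.1,0.9,0],[0,0,0]]
  ]
}}

```text
t: 36.3
ee_pos: [437.9, 11.3, 67.0]
orientation: [3.141, 0.079, 0.001]
ft_force: [0.1, 1.6, -1.2]
width: 59.5
grasp_force: 30.0
```

Call:
{"method": "apply_moves", "body": {
  "targets": [
    [-1,[0.1,0.9,0],[0,0,0]],
    [-1,[0.1,0.9,0],[0,0,0]],
    [-1,[0.1,0.9,0],[0,0,0]],
    [-1,[0.1,0.59,0],[0,0,0]],
    [-1,[0,0,0],[0,0,0]],
    [-1,[0,0,0],[0,0,0]],
    [-1,[0,0,0],[0,0,0]]
  ]
}}

```text
t: 37.17
ee_pos: [464.7, -149.6, 66.5]
orientation: [-3.14, -0.075, 0.001]
ft_force: [-0.6, -0.6, -0.8]
width: 59.4
grasp_force: 30.0
```

Run:
```python
from h import *
p=pose();print(p[:3],p[3]["width"])
px,K,V=cam("wrist"); cv2.imwrite("pics/w10.png",px)
uv=pj([514.5,-151,12],K,V)[0]; print(uv,blob(px,K,V,uv,12)); mask("base_square","wrist",12,K,V); mask("square_0","wrist",p[0][2]+43.5,K,V)
px,K,V=cam("top"); print(blob(px,K,V,(381,257),12))
```

```text
(array([ 464.66789881, -149.57118827,   66.49174681]), np.float64(2.744591384653333), np.float64(0.040087367379088086)) 59.407074438582235
[330.09340121 179.2814379 ] rect c=[ 514.  -151.4] s=[60.3 60.8] ang=2.2 ell c=[ 514.1 -151.5] d=[70.2 70.7]
base_square wrist 0.96 [291. 136. 376. 224.] [ 514.1 -151.4] [60.9 59.7] 2.3
square_0 wrist 0.92 [ 66.  23. 193. 161.] [556.4 -63.9] [38.  37.3] 45.7
square_0 wrist 0.84 [268. 245. 389. 358.] [ 464.5 -149.4] [62.1 59.3] 2.8
rect c=[ 312.8 -115.1] s=[425.6 529.7] ang=86.9 ell c=[ 261.9 -150.5] d=[379.8 585.6]
```

Call:
{"method": "apply_moves", "body": {
  "targets": [
    [-1,[0.4,0.04,0],[0,0,0.005]],
    [-1,[0.4,0.04,0.2],[0,0,0]],
    [-1,[0.185,0,0.5],[0,0,0]],
    [-1,[0,0,0.6],[0,0,0]],
    [-1,[0,0,0.3],[0,0,0]],
    [-1,[0,0,0],[0,0,0]],
    [-1,[0,0,0],[0,0,0]],
    [-1,[0,0,0],[0,0,0]]
  ]
}}

```text
t: 38.38
ee_pos: [515.2, -152.9, -12.5]
orientation: [3.14, 0.059, 0.003]
ft_force: [-1.3, -0.4, -0.6]
width: 59.6
grasp_force: 30.0
```

Call:
{"method": "apply_moves", "body": {
  "targets": [
    [-1,[-0.02,-0.03,0.1],[0,0,0]],
    [-1,[0,0,0.06],[0,0,0]],
    [-1,[0,0,0],[0,0,0]],
    [-1,[0,0,0],[0,0,0]]
  ]
}}

```text
t: 38.88
ee_pos: [513.3, -151.1, -21.5]
orientation: [-3.141, -0.059, 0.0]
ft_force: [-0.6, 0.9, 3.1]
width: 59.2
grasp_force: 30.0
```

Call:
{"method": "apply_moves", "body": {
  "targets": [
    [1,[0,0,0],[0,0,0]],
    [1,[0,0,0],[0,0,0]],
    [1,[0,0,0],[0,0,0]],
    [1,[0,0,0],[0,0,0]],
    [1,[0,0,-0.3],[0,0,0]],
    [1,[0,0,-0.7],[0,0,0]],
    [1,[0,0,-0.7],[0,0,0]],
    [1,[-0.5,0,0],[0,0,0]]
  ]
}}

```text
t: 39.88
ee_pos: [492.2, -153.1, 67.3]
orientation: [3.138, 0.06, 0.012]
ft_force: [-0.5, -0.2, -0.4]
width: 87.8
grasp_force: 0.0
```

Run:
```python
from h import *
p=pose();print(p[:3],p[3]["width"])
px,K,V=cam("top"); f=lambda l:np.array(l)/3.6+[200,140]
print("board top",bp(f([[303,95],[440,107],[438,122],[302,110]]),156,K,V).round(0).tolist())
print("rack",bp(f([[300,155],[475,168],[470,195],[302,187]]),46,K,V).round(0).tolist())
print("stopR front top",bp(f([[25,155],[185,148]]),90,K,V).round(0).tolist(),"foot",bp(f([[58,187],[204,177]]),0,K,V).round(0).tolist())
mask("square_0","top",10,K,V);mask("round_0","top",10,K,V)
print(blob(px,K,V,(381,255),22))
```

```text
(array([ 492.16515908, -153.14448083,   67.26337597]), np.float64(2.2062940954716463), np.float64(0.46948232313856)) 87.78164232992974
board top [[670.0, 41.0], [664.0, -30.0], [656.0, -29.0], [662.0, 42.0]]
rack [[661.0, 52.0], [654.0, -49.0], [638.0, -46.0], [642.0, 50.0]]
stopR front top [[652.0, 201.0], [656.0, 112.0]] foot [[651.0, 201.0], [657.0, 113.0]]
square_0 top 0.94 [297. 216. 332. 252.] [564.3 -10.3] [60.3 60.1] 45.3
round_0 top 0.67 [227. 232. 258. 267.] [528.8 143.9] [59.5 57.4] 0.2
round_0 top 0.56 [459. 298. 470. 320.] [ 408.5 -323.1] [20.8 49.8] 88.8
rect c=[334.4 -87.7] s=[480.3 561.3] ang=88.0 ell c=[ 275.3 -137.6] d=[418.9 620.6]
```

Call:
{"method": "apply_moves", "body": {
  "targets": [
    [1,[0,0,0],[0,0,0]],
    [1,[0.3,-0.5,0],[0,0,0]],
    [1,[0.4,-0.8,0],[0,0,0]],
    [1,[0.4,-0.8,0],[0,0,0]],
    [1,[0.3,-0.5,0],[0,0,0]],
    [1,[0,0,0],[0,0,-0.118]],
    [1,[0,0,0],[0,0,-0.118]],
    [1,[0,0,0],[0,0,-0.118]]
  ]
}}

```text
t: 41.02
ee_pos: [554.2, -19.1, 63.0]
orientation: [-3.001, -0.929, 0.001]
ft_force: [0.7, 0.8, 0.9]
width: 87.6
grasp_force: 0.0
```

Call:
{"method": "apply_moves", "body": {
  "targets": [
    [1,[0,0,0],[0,0,-0.118]],
    [1,[0,0,0],[0,0,-0.006]],
    [1,[0,0,0],[0,0,0]],
    [1,[0,0,0],[0,0,0]]
  ]
}}

```text
t: 41.52
ee_pos: [553.6, -19.5, 63.4]
orientation: [-2.902, -1.204, 0.0]
ft_force: [-0.4, 0.7, -0.6]
width: 87.9
grasp_force: 0.0
```

Run:
```python
from h import *
p=pose();print(p[:3],p[3]["width"])
px,K,V=cam("wrist"); cv2.imwrite("pics/w11.png",px); mask("square_0","wrist",10,K,V)
px,K,V=cam("top"); print(blob(px,K,V,(381,255),22))
```

```text
(array([553.6491766 , -19.52627962,  63.37272271]), np.float64(45.07365488749672), np.float64(0.0034132186497429448)) 87.91093971725944
square_0 wrist 0.85 [357. 343. 443. 433.] [ 490.1 -174.7] [38.8 75.9] 45.0
square_0 wrist 0.71 [284. 182. 366. 264.] [567.   -8.5] [59.7 60.8] 45.1
rect c=[ 510.1 -151.3] s=[62.3 61.4] ang=1.9 ell c=[ 510.3 -151.4] d=[69.9 71.1]
```

Call:
{"method": "apply_moves", "body": {
  "targets": [
    [1,[0.04,0.03,0.5],[0,0,0]],
    [1,[0,0,0.6],[0,0,0]],
    [1,[0,0,0.4],[0,0,0]],
    [1,[0,0,0.2],[0,0,0]],
    [1,[0,0,0],[0,0,0]],
    [1,[0,0,0],[0,0,0]]
  ]
}}

```text
t: 42.42
ee_pos: [556.7, -19.2, -20.8]
orientation: [2.9, 1.207, 0.002]
ft_force: [1.4, -0.0, 0.5]
width: 87.8
grasp_force: 0.0
```

Call:
{"method": "apply_moves", "body": {
  "targets": [
    [1,[0,0,0.2],[0,0,0]],
    [1,[0,0,0.06],[0,0,0]],
    [1,[0,0,0],[0,0,0]]
  ]
}}

```text
t: 42.8
ee_pos: [555.7, -19.2, -34.8]
orientation: [-2.9, -1.207, 0.001]
ft_force: [-0.2, -0.2, 0.3]
width: 87.7
grasp_force: 0.0
```

Call:
{"method": "apply_moves", "body": {
  "targets": [
    [-1,[0,0,0],[0,0,0]],
    [-1,[0,0,0],[0,0,0]],
    [-1,[0,0,0],[0,0,0]],
    [-1,[0,0,0],[0,0,0]],
    [-1,[0,0,0],[0,0,0]],
    [-1,[0,0,0],[0,0,0]],
    [-1,[0,0,0],[0,0,0]]
  ]
}}

```text
t: 43.68
ee_pos: [556.1, -19.2, -34.4]
orientation: [2.9, 1.207, 0.0]
ft_force: [-0.2, -0.4, 2.2]
width: 59.8
grasp_force: 30.0
```

Call:
{"method": "apply_moves", "body": {
  "targets": [
    [-1,[0,0,-0.3],[0,0,0]],
    [-1,[0,0,-0.7],[0,0,0]],
    [-1,[0,0,-1.0],[0,0,0]],
    [-1,[-0.5,0.06,0],[0,0,0]],
    [-1,[-0.8,0.1,0],[0,0,0]],
    [-1,[-0.8,0.1,0],[0,0,0]],
    [-1,[-0.8,0.1,0],[0,0,0]],
    [-1,[-0.49,0,0],[0,0,0]]
  ]
}}

```text
t: 44.68
ee_pos: [448.2, -153.3, 66.2]
orientation: [2.901, 1.205, 0.0]
ft_force: [0.6, -0.8, -1.1]
width: 59.5
grasp_force: 30.0
```

Call:
{"method": "apply_moves", "body": {
  "targets": [
    [-1,[0,0,0],[0,0,0.118]],
    [-1,[0,0,0],[0,0,0.118]],
    [-1,[0,0,0],[0,0,0.118]],
    [-1,[0,0,0],[0,0,0.118]],
    [-1,[0,0,0],[0,0,0.005]],
    [-1,[0,0,0],[0,0,0]],
    [-1,[0,0,0],[0,0,0]],
    [-1,[0,0,0],[0,0,0]]
  ]
}}

```text
t: 45.68
ee_pos: [449.3, -152.1, 65.5]
orientation: [-3.141, -0.063, 0.0]
ft_force: [0.0, -0.5, -1.7]
width: 59.7
grasp_force: 30.0
```

Run:
```python
from h import *
p=pose();print(p[:3],p[3]["width"])
px,K,V=cam("wrist"); cv2.imwrite("pics/w12.png",px)
uv=pj([514.1,-151.4,22],K,V)[0]; print(uv,blob(px,K,V,uv,22)); mask("square_0","wrist",22,K,V); mask("square_0","wrist",p[0][2]+44.4,K,V)
```

```text
(array([ 449.26227515, -152.1356079 ,   65.50229346]), np.float64(2.3150139474925675), np.float64(0.0023463548327955215)) 59.67091578021326
[327.5869629  158.68161342] rect c=[ 512.8 -151.1] s=[61.1 60.5] ang=2.3 ell c=[ 512.6 -151.1] d=[69.6 71.9]
square_0 wrist 0.74 [259. 208. 390. 333.] [ 429.5 -152.5] [97.1 94.7] 2.6
square_0 wrist 0.71 [285. 118. 374. 207.] [ 511.8 -150.9] [59.3 59.8] 2.3
square_0 wrist 0.74 [259. 208. 390. 333.] [ 464.7 -151.1] [61.8 60.3] 2.6
square_0 wrist 0.71 [285. 118. 374. 207.] [ 517.1 -150.2] [37.7 38. ] 2.3
```

Call:
{"method": "apply_moves", "body": {
  "targets": [
    [-1,[0.4,0.02,0],[0,0,0.003]],
    [-1,[0.4,0.02,0.2],[0,0,0]],
    [-1,[0.17,0,0.4],[0,0,0]],
    [-1,[0,0,0.5],[0,0,0]],
    [-1,[0,0,0.3],[0,0,0]],
    [-1,[0,0,0],[0,0,0]],
    [-1,[0,0,0],[0,0,0]],
    [-1,[0,0,0],[0,0,0]]
  ]
}}

```text
t: 46.82
ee_pos: [498.4, -152.6, -3.7]
orientation: [3.141, 0.054, 0.002]
ft_force: [0.5, 0.1, -1.1]
width: 59.4
grasp_force: 30.0
```

Call:
{"method": "apply_moves", "body": {
  "targets": [
    [-1,[0,0,0.1],[0,0,0]],
    [-1,[0,0,0.06],[0,0,0]],
    [-1,[0,0,0],[0,0,0]],
    [-1,[0,0,0],[0,0,0]]
  ]
}}

```text
t: 47.32
ee_pos: [497.9, -152.4, -12.4]
orientation: [3.141, 0.054, 0.0]
ft_force: [0.0, -0.1, 2.3]
width: 59.9
grasp_force: 30.0
```

Call:
{"method": "apply_moves", "body": {
  "targets": [
    [1,[0,0,0],[0,0,0]],
    [1,[0,0,0],[0,0,0]],
    [1,[0,0,0],[0,0,0]],
    [1,[0,0,0],[0,0,0]],
    [1,[0,0,-0.3],[0,0,0]],
    [1,[0,0,-0.6],[0,0,0]],
    [1,[0,0,-0.6],[0,0,0]],
    [1,[-0.4,0.6,0],[0,0,0]]
  ]
}}

```text
t: 48.32
ee_pos: [481.8, -183.3, 65.8]
orientation: [3.139, 0.059, 0.009]
ft_force: [0.3, 0.5, -0.5]
width: 88.1
grasp_force: 0.0
```

Call:
{"method": "apply_moves", "body": {
  "targets": [
    [1,[-0.5,0.8,0],[0,0,0]],
    [1,[-0.5,0.8,0],[0,0,0]],
    [1,[-0.46,0.79,0],[0,0,0]],
    [1,[0,0,0],[0,0,0]],
    [1,[0,0,0],[0,0,0]],
    [1,[0,0,0],[0,0,0]]
  ]
}}

```text
t: 49.08
ee_pos: [410.6, -304.0, 62.7]
orientation: [-3.141, -0.057, -0.0]
ft_force: [1.0, 0.6, 0.6]
width: 87.6
grasp_force: 0.0
```

Run:
```python
from h import *
p=pose();print(p[:3],p[3]["width"])
px,K,V=cam("wrist"); cv2.imwrite("pics/w13.png",px); mask("round_0","wrist",10,K,V)
px,K,V=cam("top"); print(blob(px,K,V,(381,253),32)); print(blob(px,K,V,(243,246),32))
```

```text
(array([ 410.57431039, -304.03755584,   62.71212809]), np.float64(2.0637581142431713), np.float64(0.007174638366145504)) 87.59782757583808
round_0 wrist 0.6 [287. 207. 367. 283.] [ 411. -305.] [59.2 57.3] 29.3
rect c=[ 510.1 -151.9] s=[60.1 63.8] ang=0.2 ell c=[ 509.8 -151.6] d=[69.6 71.9]
rect c=[526.9 138.3] s=[58.3 60.5] ang=0.2 ell c=[526.9 138.1] d=[59.1 60.9]
```

Call:
{"method": "apply_moves", "body": {
  "targets": [
    [1,[0.01,0.02,0.5],[0,0,0]],
    [1,[0,0,0.6],[0,0,0]],
    [1,[0,0,0.4],[0,0,0]],
    [1,[0,0,0.2],[0,0,0]],
    [1,[0,0,0],[0,0,0]],
    [1,[0,0,0],[0,0,0]]
  ]
}}

```text
t: 49.98
ee_pos: [411.1, -306.2, -21.9]
orientation: [3.14, 0.055, 0.001]
ft_force: [-0.1, 0.6, 0.5]
width: 87.7
grasp_force: 0.0
```

Call:
{"method": "apply_moves", "body": {
  "targets": [
    [1,[0,0,0.2],[0,0,0]],
    [1,[0,0,0.03],[0,0,0]],
    [1,[0,0,0],[0,0,0]]
  ]
}}

```text
t: 50.35
ee_pos: [410.4, -305.9, -34.2]
orientation: [-3.141, -0.054, 0.0]
ft_force: [-0.2, -0.1, 0.4]
width: 87.7
grasp_force: 0.0
```

Call:
{"method": "apply_moves", "body": {
  "targets": [
    [-1,[0,0,0],[0,0,0]],
    [-1,[0,0,0],[0,0,0]],
    [-1,[0,0,0],[0,0,0]],
    [-1,[0,0,0],[0,0,0]],
    [-1,[0,0,0],[0,0,0]],
    [-1,[0,0,0],[0,0,0]],
    [-1,[0,0,0],[0,0,0]]
  ]
}}

```text
t: 51.22
ee_pos: [410.6, -306.0, -33.9]
orientation: [3.141, 0.054, 0.0]
ft_force: [-1.2, -0.9, 2.0]
width: 59.0
grasp_force: 30.0
```

Call:
{"method": "apply_moves", "body": {
  "targets": [
    [-1,[0,0,-0.3],[0,0,0]],
    [-1,[0,0,-0.7],[0,0,0]],
    [-1,[0,0,-1.0],[0,0,0]],
    [-1,[0.1,-0.5,0],[0,0,0]],
    [-1,[0.2,-0.8,0],[0,0,0]],
    [-1,[0.2,-0.9,0],[0,0,0]],
    [-1,[0.2,-0.9,0],[0,0,0]],
    [-1,[0.2,-0.9,0],[0,0,0]]
  ]
}}

```text
t: 52.22
ee_pos: [448.9, -103.2, 66.9]
orientation: [3.141, 0.054, 0.002]
ft_force: [-0.1, -0.8, -1.2]
width: 59.1
grasp_force: 30.0
```

Call:
{"method": "apply_moves", "body": {
  "targets": [
    [-1,[0.2,-0.9,0],[0,0,0]],
    [-1,[0.2,-0.9,0],[0,0,0]],
    [-1,[0.2,-0.9,0],[0,0,0]],
    [-1,[0.2,-0.9,0],[0,0,0]],
    [-1,[0.02,-0.8,0],[0,0,0]],
    [-1,[0,-0.44,0],[0,0,0]],
    [-1,[0,0,0],[0,0,0]],
    [-1,[0,0,0],[0,0,0]]
  ]
}}

```text
t: 53.22
ee_pos: [481.1, 138.3, 66.4]
orientation: [3.141, 0.055, 0.0]
ft_force: [-0.8, 0.4, -1.0]
width: 59.1
grasp_force: 30.0
```

Run:
```python
from h import *
p=pose();print(p[:3],p[3]["width"])
px,K,V=cam("wrist"); cv2.imwrite("pics/w14.png",px)
uv=pj([531,140.5,32],K,V)[0]; print(uv,blob(px,K,V,uv,32)); mask("round_0","wrist",32,K,V); mask("round_0","wrist",p[0][2]+43.9,K,V)
```

```text
(array([481.1393275 , 138.30179656,  66.36451841]), np.float64(1.99140268068628), np.float64(0.01119142956471979)) 59.13738119812244
[324.12481568 182.32279984] rect c=[530. 140.] s=[60.3 59. ] ang=45.7 ell c=[530.2 139.8] d=[58.9 60.5]
round_0 wrist 0.8 [280. 136. 370. 226.] [529.4 139.9] [58.3 58.7] 48.4
round_0 wrist 0.6 [264. 244. 383. 360.] [443.1 137.2] [91.4 88. ] 2.0
round_0 wrist 0.8 [280. 136. 370. 226.] [539.1 140.3] [38.7 38.9] 48.4
round_0 wrist 0.6 [264. 244. 383. 360.] [481.8 138.5] [60.7 58.4] 2.0
```

Call:
{"method": "apply_moves", "body": {
  "targets": [
    [-1,[0.4,-0.02,0],[0,0,0]],
    [-1,[0.4,0,0.2],[0,0,0]],
    [-1,[0.18,0,0.4],[0,0,0]],
    [-1,[0,0,0.4],[0,0,0]],
    [-1,[0,0,0.2],[0,0,0]],
    [-1,[0,0,0],[0,0,0]],
    [-1,[0,0,0],[0,0,0]],
    [-1,[0,0,0],[0,0,0]]
  ]
}}

```text
t: 54.38
ee_pos: [530.7, 141.5, 6.7]
orientation: [-3.141, -0.054, -0.002]
ft_force: [0.1, 0.5, -1.0]
width: 59.0
grasp_force: 30.0
```

Call:
{"method": "apply_moves", "body": {
  "targets": [
    [-1,[0,0.02,0.1],[0,0,0]],
    [-1,[0,0,0.06],[0,0,0]],
    [-1,[0,0,0],[0,0,0]],
    [-1,[0,0,0],[0,0,0]]
  ]
}}

```text
t: 54.88
ee_pos: [530.2, 140.4, -2.0]
orientation: [3.141, 0.055, -0.0]
ft_force: [-1.0, -1.1, 2.5]
width: 58.7
grasp_force: 30.0
```

Call:
{"method": "apply_moves", "body": {
  "targets": [
    [1,[0,0,0],[0,0,0]],
    [1,[0,0,0],[0,0,0]],
    [1,[0,0,0],[0,0,0]],
    [1,[0,0,0],[0,0,0]],
    [1,[0,0,-0.3],[0,0,0]],
    [1,[0,0,-0.7],[0,0,0]],
    [1,[0,0,-0.8],[0,0,0]],
    [1,[0,0,-0.8],[0,0,0]]
  ]
}}

```text
t: 55.88
ee_pos: [530.2, 140.4, 130.2]
orientation: [-3.141, -0.054, -0.001]
ft_force: [0.3, -0.2, -0.3]
width: 87.8
grasp_force: 0.0
```

Call:
{"method": "apply_moves", "body": {
  "targets": [
    [1,[0,0,-0.74],[0,0,0]],
    [1,[0.3,0.4,0],[0,0,0]],
    [1,[0.6,0.7,0],[0,0,0]],
    [1,[0.6,0.7,0],[0,0,0]],
    [1,[0.6,0.7,0],[0,0,0]],
    [1,[0.5,0.3,0],[0,0,0]],
    [1,[0,0,0],[0,0,-0.118]],
    [1,[0,0,0],[0,0,-0.118]]
  ]
}}

```text
t: 56.88
ee_pos: [665.1, 4.5, 165.9]
orientation: [3.076, 0.641, 0.001]
ft_force: [0.3, -0.0, 0.8]
width: 87.6
grasp_force: 0.0
```

Call:
{"method": "apply_moves", "body": {
  "targets": [
    [1,[0,0,0],[0,0,-0.118]],
    [1,[0,0,0],[0,0,-0.118]],
    [1,[0,0,0],[0,0,-0.118]],
    [1,[0,0,0],[0,0,-0.118]],
    [1,[0,0,0],[0,0,-0.118]],
    [1,[0,0,0],[0,0,-0.094]],
    [1,[0,0,0],[0,0,0]],
    [1,[0,0,0],[0,0,0]]
  ]
}}

```text
t: 57.88
ee_pos: [665.0, 5.0, 165.6]
orientation: [2.323, 2.115, 0.001]
ft_force: [-0.1, 0.4, -0.5]
width: 87.6
grasp_force: 0.0
```

Run:
```python
from h import *
p=pose();print(p[:3],p[3]["width"])
px,K,V=cam("wrist"); cv2.imwrite("pics/w15.png",px); mask("board","wrist",156,K,V); mask("stop_a","wrist",90,K,V)
print("proj",pj([[665,6,156],[656.5,158,90]],K,V))
px,K,V=cam("top"); print(blob(px,K,V,(381,252),32)); print(blob(px,K,V,(243,245),42))
```

```text
(array([664.98284644,   5.03939396, 165.56099549]), np.float64(84.6214491699067), np.float64(0.027278726802191934)) 87.56710192291315
board wrist 0.95 [319. 178. 333. 312.] [666.5  15.3] [87.1  8.8] 84.3
board wrist 0.38 [  4.  51.  54. 108.] [512.2 127.6] [28.8 29. ] 69.9
stop_a wrist 0.66 [314. 293. 394. 430.] [681.8 -81.9] [72.7 65. ] 0.1
stop_a wrist 0.55 [285.   0. 388. 107.] [688.5 143.4] [64.4 69.8] 4.8
stop_a wrist 0.17 [162.  71. 196. 125.] [571.6 118.4] [41.5 14.1] 56.8
proj [[323.99462569 263.72570482]
 [291.48751236  28.5925849 ]]
rect c=[ 509.7 -151.6] s=[61.4 63. ] ang=2.4 ell c=[ 510.5 -152.6] d=[68.3 70.6]
rect c=[493.2 129.1] s=[848.5 468.5] ang=0.4 ell c=[368.4  91.6] d=[ 378.5 1095.9]
```

View pics/w15.png

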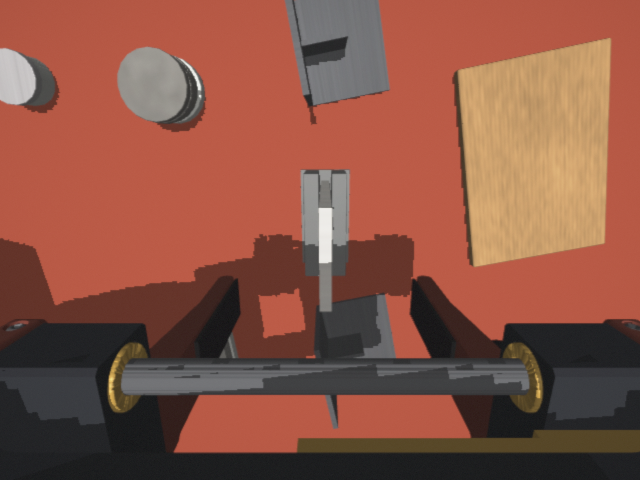

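Call:
{"method": "apply_moves", "body": {
  "targets": [
    [1,[0.02,0.026,0.2],[0,0,0]],
    [1,[0,0,0.5],[0,0,0]],
    [1,[0,0,0.5],[0,0,0]],
    [1,[0,0,0.27],[0,0,0]],
    [1,[0,0,0],[0,0,0]],
    [1,[0,0,0],[0,0,0]]
  ]
}}

```text
t: 58.82
ee_pos: [667.0, 5.9, 92.2]
orientation: [2.32, 2.117, 0.001]
ft_force: [0.9, 0.2, -0.3]
width: 87.9
grasp_force: 0.0
```

Call:
{"method": "apply_moves", "body": {
  "targets": [
    [-1,[0,0,0],[0,0,0]],
    [-1,[0,0,0],[0,0,0]],
    [-1,[0,0,0],[0,0,0]],
    [-1,[0,0,0],[0,0,0]],
    [-1,[0,0,0],[0,0,0]],
    [-1,[0,0,0],[0,0,0]],
    [-1,[0,0,0],[0,0,0]],
    [-1,[0,0,0],[0,0,0]]
  ]
}}

```text
t: 59.82
ee_pos: [666.3, 5.9, 91.4]
orientation: [-2.32, -2.118, 0.0]
ft_force: [0.2, 0.1, -0.5]
width: 11.1
grasp_force: 0.0
```

Call:
{"method": "apply_moves", "body": {
  "targets": [
    [-1,[0,0,0],[0,0,0]],
    [-1,[0,0,0],[0,0,0]],
    [-1,[0,0,0],[0,0,0]],
    [-1,[0,0,0],[0,0,0]]
  ]
}}

```text
t: 60.32
ee_pos: [666.3, 5.9, 91.4]
orientation: [-2.32, -2.118, 0.0]
ft_force: [0.2, -0.0, 0.3]
width: 7.8
grasp_force: 30.0
```

Call:
{"method": "apply_moves", "body": {
  "targets": [
    [-1,[0,0,-0.2],[0,0,0]],
    [-1,[0,0,-0.4],[0,0,0]],
    [-1,[0,0,-0.5],[0,0,0]],
    [-1,[0,0,-0.3],[0,0,0]],
    [-1,[0,-0.3,0],[0,0,0]],
    [-1,[0,-0.5,0],[0,0,0]],
    [-1,[0,-0.3,0],[0,0,0]],
    [-1,[0,0,0],[0,0,0]]
  ]
}}

```text
t: 61.32
ee_pos: [610.2, 11.0, 161.2]
orientation: [-2.319, -2.118, 0.001]
ft_force: [-0.3, -1.2, -1.4]
width: 7.6
grasp_force: 30.0
```

Run:
```python
from h import *
p=pose();print(p[:3],p[3]["width"])
px,K,V=cam("top"); print(blob(px,K,V,(381,252),32)); print(blob(px,K,V,(243,245),42)); cv2.imwrite("pics/top2.png",cv2.resize(px[140:300,180:440],None,fx=3,fy=3,interpolation=cv2.INTER_CUBIC))
px,K,V=cam("wrist"); cv2.imwrite("pics/w16.png",px)
```

```text
(array([610.16774341,  11.011742  , 161.16847498]), np.float64(84.79674062902001), np.float64(0.06915416376071043)) 7.564783067065355
rect c=[ 509.6 -151.6] s=[61.4 62.9] ang=2.5 ell c=[ 510.4 -152.4] d=[68.5 71. ]
rect c=[444.  96.] s=[749.8 403. ] ang=0.4 ell c=[357.3  84.1] d=[349.  955.7]
```

View pics/top2.png

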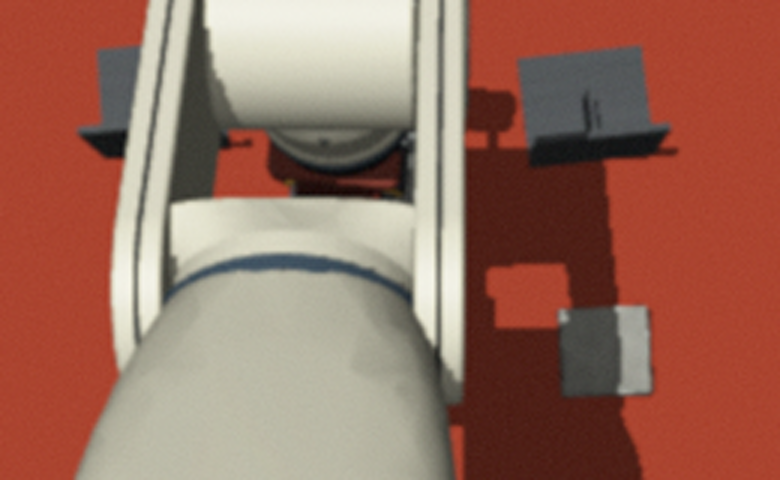

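Run:
```python
from h import *
px,K,V=cam("wrist"); mask("round_0","wrist",42,K,V); mask("stop_a","wrist",90,K,V); print(pj([[530.5,140,42],[656.5,158,90],[658,113,90],[658,113,0]],K,V))
px,K,V=cam("side"); mask("round_0","side",42,K,V)
```

```text
round_0 wrist 0.77 [178.  48. 250. 124.] [530.4 139.8] [58.1 60.2] 66.2
round_0 wrist 0.77 [224.  87. 252. 123.] [550.9 119.8] [38.4  9. ] 44.7
stop_a wrist 0.92 [362. 294. 436. 324.] [669.8 -62.4] [60.8 25.5] 5.2
stop_a wrist 0.84 [344.   0. 446. 109.] [676.2 144.6] [61.6 69.3] 5.3
[[214.19894131  85.12694826]
 [368.95755939  28.4342515 ]
 [374.42820705  98.15423426]
 [361.54517272 108.72856583]]
round_0 side 0.95 [287. 164. 314. 183.] [528.2 132.8] [64.2 60.1] 78.4
round_0 side 0.41 [345. 131. 392. 186.] [693.1 111.8] [116.4  65.6] 73.9
```

View pics/w16.png

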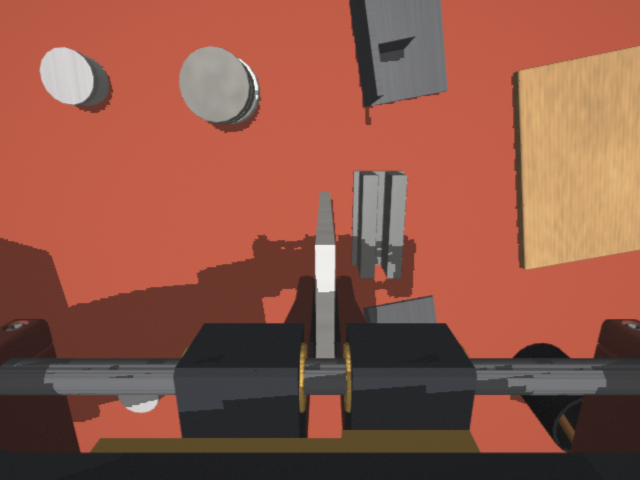

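Call:
{"method": "apply_moves", "body": {
  "targets": [
    [-1,[0.3,0,0],[0,0,0]],
    [-1,[0.6,-0.06,0],[0,0,0]],
    [-1,[0.7,-0.1,0],[0,0,0]],
    [-1,[0.7,-0.1,0],[0,0,0]],
    [-1,[0.6,0,0],[0,0,0]],
    [-1,[0,0,0],[0,0,-0.102]],
    [-1,[0,0,0],[0.08,0,0]],
    [-1,[0,0,0],[0.076,0,0]]
  ]
}}

```text
t: 62.68
ee_pos: [611.8, 157.9, 162.2]
orientation: [-2.019, -2.166, 0.269]
ft_force: [1.2, 0.2, -1.2]
width: 7.7
grasp_force: 30.0
```

Call:
{"method": "apply_moves", "body": {
  "targets": [
    [-1,[0,0,0],[0,0,0]],
    [-1,[0,0,0],[0,0,0]],
    [-1,[0,0,0],[0,0,0]]
  ]
}}

```text
t: 63.05
ee_pos: [611.2, 156.7, 161.8]
orientation: [-2.021, -2.167, 0.266]
ft_force: [0.5, 0.1, -1.6]
width: 8.0
grasp_force: 30.0
```

```bash
cat > q.py <<'E'
from h import *
o=ctrl.get_obs(); M=R.from_rotvec(o["orientation"]).as_matrix(); print(o["ee_pos"],o["width"],o["ft_force"]); print(M.round(3).tolist())
print("board origin",o["ee_pos"]+M[:,2]*85.4, "tilt",np.degrees(np.arccos(-M[2,2])))
E
python3 q.py
python3 - <<'E'
from h import *
px,K,V=cam("wrist"); mask("stop_a","wrist",90,K,V); print(pj([[654,201,90],[658.5,112,90],[654,201,0],[658.5,112,0]],K,V)); cv2.imwrite("pics/w17.png",px)
E
```

```text
[611.16388086 156.68331049 161.79831673] 7.9797150643770145 [ 0.45208231  0.05085836 -1.5603183 ]
[[-0.069, 0.968, -0.241], [0.998, 0.067, -0.017], [-0.0, -0.242, -0.97]]
board origin [590.57902679 155.24798069  78.92875892] tilt 13.982510074335035
stop_a wrist 0.93 [398. 175. 500. 297.] [685.5 166.5] [61.8 97.6] 5.3
[[407.27786634 189.69743931]
 [397.81479406 299.00989957]
 [408.95875943 177.30328518]
 [401.54680811 262.43461162]]
```

View pics/w17.png

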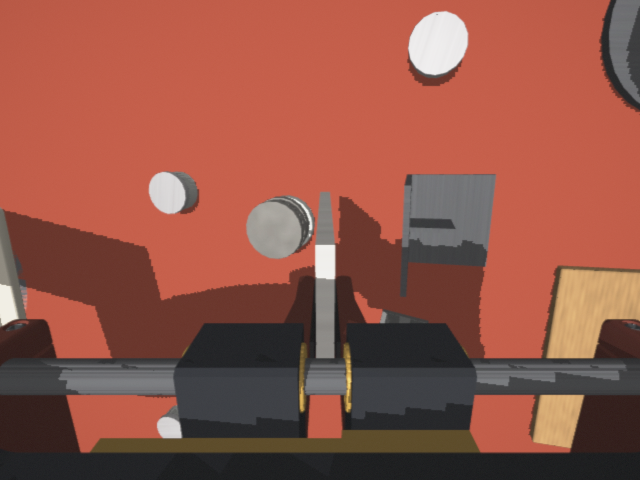

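Call:
{"method": "apply_moves", "body": {
  "targets": [
    [-1,[-0.02,0.2,0.2],[0,0,0]],
    [-1,[0,0.3,0.4],[0,0,0]],
    [-1,[0,0.25,0.4],[0,0,0]],
    [-1,[0,0.18,0.3],[0,0,0]],
    [-1,[0,0,0],[0,0,0]],
    [-1,[0,0,0],[0,0,0]],
    [-1,[0,0,0],[0,0,0]]
  ]
}}

```text
t: 64.03
ee_pos: [641.3, 157.6, 87.8]
orientation: [-2.022, -2.167, 0.266]
ft_force: [0.6, -0.9, -1.8]
width: 7.8
grasp_force: 30.0
```

```bash
python3 q.py
```

```text
[641.34614777 157.61165487  87.80730663] 7.759438543466152 [ 0.5805996  -0.90378529 -1.81726294]
[[-0.069, 0.968, -0.241], [0.998, 0.067, -0.017], [0.0, -0.242, -0.97]]
board origin [620.74586812 156.19293701   4.941296  ] tilt 13.992355954872389
```

Call:
{"method": "apply_moves", "body": {
  "targets": [
    [-1,[0,0.015,0.06],[0,0,0]],
    [-1,[0,0,0],[0,0,0]],
    [-1,[0,0,0],[0,0,0]]
  ]
}}

```text
t: 64.4
ee_pos: [641.1, 157.5, 84.1]
orientation: [-2.021, -2.166, 0.267]
ft_force: [0.7, -0.4, -1.6]
width: 8.1
grasp_force: 30.0
```

Call:
{"method": "apply_moves", "body": {
  "targets": [
    [-1,[0,0.058,-0.015],[0,0,0]],
    [-1,[0,0.058,-0.015],[0,0,0]],
    [-1,[0,0,0],[0,0,0]],
    [-1,[0,0,0],[0,0,0]]
  ]
}}

```text
t: 64.9
ee_pos: [647.1, 157.9, 84.0]
orientation: [-2.021, -2.166, 0.267]
ft_force: [0.4, -0.7, -0.2]
width: 7.9
grasp_force: 30.0
```

Call:
{"method": "apply_moves", "body": {
  "targets": [
    [-1,[0,0.04,-0.01],[0,0,0]],
    [-1,[0,0,0],[0,0,0]],
    [-1,[0,0,0],[0,0,0]]
  ]
}}

```text
t: 65.28
ee_pos: [648.9, 158.0, 84.0]
orientation: [-2.021, -2.166, 0.268]
ft_force: [-1.4, 0.2, -1.4]
width: 7.8
grasp_force: 30.0
```

```bash
python3 q.py
```

```text
[648.86046777 158.03326956  84.02705098] 7.770674022303614 [-1.41901523  0.18546302 -1.44128189]
[[-0.069, 0.968, -0.243], [0.998, 0.067, -0.017], [-0.0, -0.243, -0.97]]
board origin [628.13150322 156.58905807   1.19357778] tilt 14.082355201115414
```

Continue in 1.5 mm steps to contact.

Call:
{"method": "apply_moves", "body": {
  "targets": [
    [-1,[0,0.03,-0.007],[0,0,0]],
    [-1,[0,0,0],[0,0,0]],
    [-1,[0,0,0],[0,0,0]]
  ]
}}

```text
t: 65.65
ee_pos: [649.1, 158.0, 83.9]
orientation: [-2.019, -2.164, 0.271]
ft_force: [-6.0, 0.0, 0.6]
width: 7.9
grasp_force: 30.0
```

Call:
{"method": "apply_moves", "body": {
  "targets": [
    [-1,[0,0.03,-0.005],[0,0,0]],
    [-1,[0,0,0],[0,0,0]],
    [-1,[0,0,0],[0,0,0]]
  ]
}}

```text
t: 66.03
ee_pos: [649.4, 158.0, 83.8]
orientation: [-2.017, -2.163, 0.274]
ft_force: [-8.6, -0.4, 2.9]
width: 8.0
grasp_force: 30.0
```

Call:
{"method": "apply_moves", "body": {
  "targets": [
    [-1,[0,-0.03,0.01],[0,0,0]],
    [-1,[0,0,0],[0,0,0]],
    [-0.6,[0,0,0],[0,0,0]],
    [-0.6,[0,0,0],[0,0,0]],
    [-0.4,[0,0,0],[0,0,0]],
    [-0.4,[0,0,0],[0,0,0]],
    [-0.4,[0,0,0],[0,0,0]],
    [-0.4,[0,0,0],[0,0,0]]
  ]
}}

```text
t: 67.03
ee_pos: [650.7, 158.2, 83.8]
orientation: [-2.021, -2.166, 0.267]
ft_force: [0.1, 0.5, 1.4]
width: 26.7
grasp_force: 0.0
```

Call:
{"method": "apply_moves", "body": {
  "targets": [
    [-0.4,[0,0,-0.1],[0,0,0]],
    [-0.4,[0,0,-0.3],[0,0,0]],
    [-0.4,[0,0,-0.6],[0,0,0]],
    [-0.4,[0,0,-0.8],[0,0,0]],
    [-0.4,[0,0,-0.6],[0,0,0]],
    [-0.4,[0,0,0],[0,0,0]],
    [-0.4,[0,0,0],[0,0,0]]
  ]
}}

```text
t: 67.9
ee_pos: [679.1, 160.0, 199.6]
orientation: [-2.021, -2.166, 0.268]
ft_force: [-0.1, 0.0, -0.4]
width: 26.4
grasp_force: 0.0
```

Run:
```python
from h import *
p=pose();print(p[:3],p[3]["width"],p[3]["ft_force"])
px,K,V=cam("wrist"); mask("board","wrist",150,K,V); mask("round_0","wrist",42,K,V)
b,K2,V2=cam("side"); print(pj([[629,157,0],[665,157,147],[656,157,90]],K2,V2).round().tolist())
t,K3,V3=cam("top"); print(blob(t,K3,V3,(381,252),32))
cv2.imwrite("pics/fin.png",np.hstack([cv2.resize(px,(440,330)),cv2.resize(b[100:265,260:440],(360,330),interpolation=cv2.INTER_CUBIC)]))
```

```text
(array([679.10217086, 160.04246704, 199.5944329 ]), np.float64(93.96141194495237), np.float64(14.098256200731013)) 26.403426075875036 [-0.09625457  0.01774192 -0.39755855]
board wrist 0.89 [320. 177. 330. 284.] [665.6 169. ] [ 9.3 84.2] 5.1
round_0 wrist 0.83 [206. 190. 258. 243.] [531.2 141.8] [62.8 58. ] 29.0
round_0 wrist 0.71 [257. 197. 263. 215.] [564.8 161. ] [ 3.1 19.5] 31.7
round_0 wrist 0.46 [240. 192. 261. 234.] [558.3 151.7] [16.4 48.6] 20.8
[[341.0, 177.0], [360.0, 119.0], [355.0, 143.0]]
rect c=[ 510.1 -151.9] s=[60.1 63.8] ang=0.2 ell c=[ 509.8 -151.6] d=[69.6 71.9]
```

View pics/fin.png

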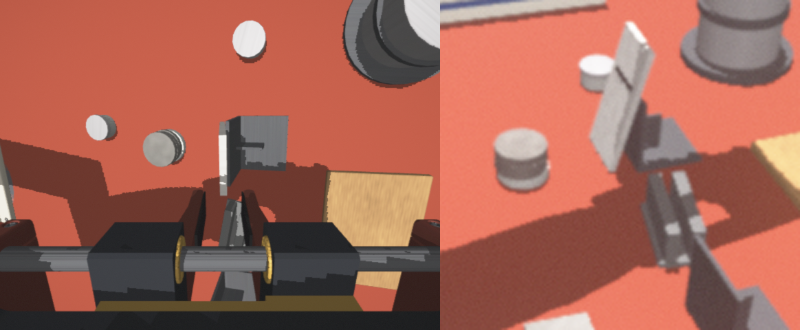

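```bash
python3 -c "
from workcell import ctrl
print(ctrl.close_job())"
```

```text
the job is handed in; nothing more can be done
None
```

I piled all five stones that were present: three round ones on the round base and two square ones on the square base. The board is leaning at about 14° against the bookend behind the round pile, and I handed the job in at about 68 s. My last camera checks put every stone within about 2 mm of its base centre, but no pass/fail verdict came back.

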